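# Set up the desk organiser

### The job

Set up the desk organiser. Hang the empty caddy by its back lip over the top edge of the upright panel and let go of it so that it stays hanging there; after that stand whatever is there of the glue stick and the dropper bottle in its pockets, one to a pocket. Also hang every key tag by its hole on a hook of the bar, one tag to a hook, so that it hangs straight down and still; leave the mouse, calculator and sticky notes where they are.

Things in the scene. Friction and masses are not known exactly. Their poses are not given: they have to be found in the camera images.
- desk_stand: Grey desk organiser, fixed: base plate 120 (x) by 380 (y) by 8. Origin: centre of the base's underside. Its own frame: x away from the robot (when its yaw is 0), y left, z up. Its left (+y) half carries an upright panel 10 thick, 140 wide, top edge rounded (radius 5) at 85 mm above the desk, panel centre at x = +30, y = +114. Its right half carries a level bar along y, 18 high, top at 147 mm, with four J hooks on its robot side.
- panel_top (a point): Middle of the panel's top edge (85 mm up); axes as the organiser's.
- hook0 (a point): The leftmost J hook: middle of the wire at its bend (lowest point), 120 mm above the desk; axes as the organiser's. Wire 7 thick. From the bar at organiser x = +42 it runs towards the robot, falling 16 mm, to the bend at x = 0, then straight up: the tip's end is 36 mm above this point. Hooks stand 58 apart; free space beside, before and below them.
- hook1 (a point): The second J hook: middle of the wire at its bend (lowest point), 120 mm above the desk; axes as the organiser's. Wire 7 thick. From the bar at organiser x = +42 it runs towards the robot, falling 16 mm, to the bend at x = 0, then straight up: the tip's end is 36 mm above this point. Hooks stand 58 apart; free space beside, before and below them.
- hook2 (a point): The third J hook: middle of the wire at its bend (lowest point), 120 mm above the desk; axes as the organiser's. Wire 7 thick. From the bar at organiser x = +42 it runs towards the robot, falling 16 mm, to the bend at x = 0, then straight up: the tip's end is 36 mm above this point. Hooks stand 58 apart; free space beside, before and below them.
- hook3 (a point): The rightmost J hook: middle of the wire at its bend (lowest point), 120 mm above the desk; axes as the organiser's. Wire 7 thick. From the bar at organiser x = +42 it runs towards the robot, falling 16 mm, to the bend at x = 0, then straight up: the tip's end is 36 mm above this point. Hooks stand 58 apart; free space beside, before and below them.
- caddy: Loose metal caddy, 56 deep (x) by 114 wide (y) by 45 high, 0.22 kg, standing on the desk at the start. Origin: centre of its underside; z up; +x is the back, which bears the lip. Walls and floor 4 mm; two open pockets 48 by 48, 41 deep, left and right of a middle grip fin. Its weight lies 30 mm before the lip: once hung it tips forward a few degrees till its back leans on the panel.
- caddy_fin (a point): Middle of the caddy's grip fin, 65 mm above the underside. The fin is 10 thick (y), 36 long (x) and stands free from 45 to 85 mm: grasp it across y, from above.
- caddy_hook (a point): Where the caddy rests on the panel's top edge: underside of the strip, mid-slot, 34 behind and 41 above its origin. The strip, 90 wide (y), 4 thick, runs back from the back wall's top, then a lip turns down and a little back for 24 mm. The slot between wall (x = 28) and lip is 14 wide at the top, 20 at its mouth.
- pocket_left (a point): Centre of the floor of the caddy's left (+y) pocket, 29 mm off its middle, 4 mm above its underside.
- pocket_right (a point): Centre of the floor of the caddy's right (-y) pocket.
- tag_a: Wooden key tag, one of up to four alike (may be absent): flat bar 76 long (x), 28 wide (y), 10 thick (z), 30 g, with a hole 16 mm across near its +x end, hole centre 25 mm from the bar's middle. Origin: centre of the underside. Lies flat on the desk at the start, hole end pointing roughly away from the robot. Let go with a hook tip through its hole, it tips over and swings down.
- tag_b: Wooden key tag, one of up to four alike (may be absent): flat bar 76 long (x), 28 wide (y), 10 thick (z), 30 g, with a hole 16 mm across near its +x end, hole centre 25 mm from the bar's middle. Origin: centre of the underside. Lies flat on the desk at the start, hole end pointing roughly away from the robot. Let go with a hook tip through its hole, it tips over and swings down.
- tag_c: Wooden key tag, one of up to four alike (may be absent): flat bar 76 long (x), 28 wide (y), 10 thick (z), 30 g, with a hole 16 mm across near its +x end, hole centre 25 mm from the bar's middle. Origin: centre of the underside. Lies flat on the desk at the start, hole end pointing roughly away from the robot. Let go with a hook tip through its hole, it tips over and swings down.
- tag_d: Wooden key tag, one of up to four alike (may be absent): flat bar 76 long (x), 28 wide (y), 10 thick (z), 30 g, with a hole 16 mm across near its +x end, hole centre 25 mm from the bar's middle. Origin: centre of the underside. Lies flat on the desk at the start, hole end pointing roughly away from the robot. Let go with a hook tip through its hole, it tips over and swings down.
- tag_a_hole (a point): Centre of that tag's hole, at half its thickness; axes as the tag's.
- tag_b_hole (a point): Centre of that tag's hole, at half its thickness; axes as the tag's.
- tag_c_hole (a point): Centre of that tag's hole, at half its thickness; axes as the tag's.
- tag_d_hole (a point): Centre of that tag's hole, at half its thickness; axes as the tag's.
- glue_stick: Glue stick standing upright, round, 29 across, 89 high, red cap on top. Origin: centre of its underside. May be absent.
- dropper_bottle: Small bottle with dropper cap standing upright, 33 across, 102 high; round brown body 32 across up to about 60 mm, drawing in to a black cap 24 across (62 to 77 mm) and a rubber bulb 12 across above that (to 102 mm). Origin: centre of its underside. May be absent.
- mouse: Black computer mouse 105x60x39, a bystander.
- calculator: Desk calculator 150x80x18, a bystander.
- notes: Block of yellow sticky notes 78x78x24, a bystander.
Mind the look-alikes: they are no part of the job. Leave any black look-alike of the tag_c alone.

How it is judged:
By the outcome, as a careful person would: the job done as asked, in the order asked, and still so for the second after the job is handed in, with the robot touching nothing.
Of tag_a, tag_b, tag_c, tag_d only 3 to 4 are there at a start; the rules pass over those that are not, and their reading is None.
Of glue_stick, dropper_bottle only 1 to 2 are there at a start; the rules pass over those that are not, and their reading is None.
At some moment in a run one of tag_a, tag_b, tag_c, tag_d may be knocked a few centimetres aside while the robot is not near it.
It also fails if it takes over 208 s, if anything falls off the work surface, if the arm or the gripper's body presses on something with over 40 N, if the wrist force passes 120 N, or if a joint passes its speed limit or range.

### The arm

A 6-joint arm with a two-finger parallel gripper is mounted at the origin on a cart in front of the work surface, level with it; the furniture and walls round the work are solid. World frame = base frame: x ahead of the robot, y to its left, z up, the work surface at z = 0. Lengths are in m, angles in rad, forces in N, time in s.
With the tool pointing down it reaches from about 0.4 to 0.825 m from the base axis. Payload 7 kg.
Tool frame: the origin (TCP) lies at the very end of the fingers, on their centre line; the grasp point (between the pads) lies 19 mm behind it; z points along the fingers, y is the line along which they close (so a half turn about z gives the same grasp; the last joint's range is limited). The gripper opens to 88 mm and grips with 3 to 60 N. Pads are 19 mm wide; open, the fingers measure 130 mm over their backs; the gripper's body (78 mm by 193 mm) begins 47 mm behind the grasp point.
Start: joints at [1.491, 0.359, 0.012, 0, -1.224, -0.288], TCP at [0.243, 0.63, 0.227] pointing down, gripper open.
Joint ranges: [-3.07, 3.07], [-1.43, 2.12], [-1.02, 1.25], [-3.03, 1.67], [-3.05, -0], [-3.03, 3.03]. Speed limits (rad/s): [2.39, 2.39, 3.01, 3.14, 3.14, 3.14].

### API

Orientations are given as [roll, pitch, yaw] about the fixed x, y, z axes, in that order (R = Rz(yaw) Ry(pitch) Rx(roll)).
In Python, from station import arm, vision gives the robot as it stands. The module is installed in compiled form; this text tells all that it offers.
- The arm moves only by the tool jog_arm, never from a script. Its argument "steps" is a list that holds one entry, the list of rows, each a list of 7 numbers: the closure in counts, from 0 (fully open) to 255 (shut), then the shift along the tool's x, y, z scaled (see below), then the turn, a rotation vector about the tool's x, y, z scaled (see below). In form: [[[grip, dx, dy, dz, rx, ry, rz], ...]]. A call has 1 to 8 rows; each row is the pose to reach, as a shift and turn from the pose commanded when the call began, along the tool's axes at that moment; what a row does not reach only later rows make up. The controller multiplies each number of a shift by 250 mm and each number of a turn by 45 degrees. A row lasts 1/10 s, in which the tool goes at most 50 mm and 8.59 degrees, less where a joint would pass 70% of its speed; a pose out of reach is approached as far as the arm can. A call with a number of a shift or a turn outside -1 to 1 is refused whole. A call with a gripper value outside its range is refused whole. The fingers move at their own pace and stop on an object; "newtons" is the grip in N (left out, the last holds). Time passes only in rows, so rows that repeat a pose let the fingers close. It gives the time, the measured TCP pose, the force, the opening and the grip force at its end, in the units of the state.
- arm.get_state(): the state, without advancing time (a new reading comes with each control period).
- vision.grab_frame(name): name is "scene" or "top" or "wrist"; returns a dict with "color" (420x560x3 uint8, red, green, blue), "vfov" (degrees; the focal length in pixels is half the picture's height over the tangent of half this angle, whatever the lens; pixels are square), "cx", "cy" (the principal point, pixels), "extrinsics" (4x4, takes a point from world to camera coordinates). Camera axes: x right, y down, z forward; pixel columns grow to the right and rows downward; lengths in m; the calibration is good to about 2 mm. A picture is of the moment at which its call begins. There is no depth.
- arm.job_done(): hands the job in; it is judged then, once.
The state is a dict: "t": time; "q": joint angles; "qd": joint speeds; "joint_efforts": joint torques, N m; "eef_pos": TCP position; "ee_rot": TCP orientation; "force": force on the tool from outside, world axes, zero at the start; "moment": the same for the moment, N m; "width": finger opening in m; "gripper_force": force on a finger pad.
Only numpy, scipy, OpenCV 4.12 (cv2) and the standard library are available. Lean on these libraries where they do the work, as an engineer would, in place of code of your own. Each camera call takes 0.05 s, during which the arm holds its last target. There are 200 camera calls.

## Working session

There is one attempt and no reset: what is moved stays moved. The work goes in short steps, Python scripts to look and compute and a tool call to move; the robot and the scene stay as the last step left them, time stands still between calls to the robot, and variables do not carry over. Pictures are saved under pics/ and viewed, at most 14 in all, crops included, and the job is handed in when it is done.

Besides the shell and the picture viewer there is one more tool, called after ">>>" as name([rows], argument=value, ...), one row to a line, values as JSON. jog_arm: Moves the arm, as the interface text tells. Its arguments: {"type":"object","properties":{"steps":{"type":"array","items":{"type":"array","items":{"type":"array","items":{"type":"number"}}}},"newtons":{"type":"number"}},"required":["steps"]}

```bash
mkdir -p pics
cat > h.py <<'E'
import numpy as np, cv2
from station import arm, vision
from scipy.spatial.transform import Rotation as R
def grab(n,save=None):
    f=vision.grab_frame(n)
    if save: cv2.imwrite('pics/%s.png'%save, f['color'][:,:,::-1])
    return f
def ray(f,u,v):
    fl=f['color'].shape[0]/2/np.tan(np.radians(f['vfov'])/2)
    E=np.array(f['extrinsics']); d=E[:3,:3].T@np.array([(u-f['cx'])/fl,(v-f['cy'])/fl,1])
    return -E[:3,:3].T@E[:3,3], d
def onz(f,u,v,z):
    o,d=ray(f,u,v); return o+d*(z-o[2])/d[2]
def proj(f,p):
    fl=f['color'].shape[0]/2/np.tan(np.radians(f['vfov'])/2)
    E=np.array(f['extrinsics']); c=E[:3,:3]@np.asarray(p)+E[:3,3]
    return np.array([f['cx']+fl*c[0]/c[2], f['cy']+fl*c[1]/c[2]])
E
python3 - <<'E'
from h import *
s=arm.get_state(); print({k:np.round(v,3) for k,v in s.items()})
for n in('scene','top'):
    f=grab(n,n+'0'); E=np.array(f['extrinsics']); print(n,f['vfov'],f['cx'],f['cy'],(-E[:3,:3].T@E[:3,3]).round(3),E[2,:3].round(3)); np.save(n+'0.npy',f,allow_pickle=True)
E
```

```text
{'t': np.float64(0.0), 'q': array([ 1.491,  0.359,  0.011, -0.   , -1.224, -0.288]), 'qd': array([ 0.001, -0.001, -0.   ,  0.001,  0.   ,  0.002]), 'joint_efforts': array([ 0.0000e+00, -5.8271e+01,  2.9305e+01,  6.9970e+00,  7.0000e-03,
       -0.0000e+00]), 'eef_pos': array([0.243, 0.629, 0.226]), 'ee_rot': array([ 3.14 , -0.   , -0.368]), 'force': array([-0.029,  0.142,  0.284]), 'moment': array([-0.015,  0.067, -0.019]), 'gripper_force': np.float64(0.0), 'width': np.float64(0.087)}
scene 57.73181823076339 281.14044534730095 211.09289560796003 [-0.216 -0.423  0.926] [ 0.643  0.369 -0.67 ]
top 53.87467781046307 283.8442096778438 210.26673200793635 [0.354 0.033 1.153] [ 0.231  0.012 -0.973]
```

View pics/top0.png

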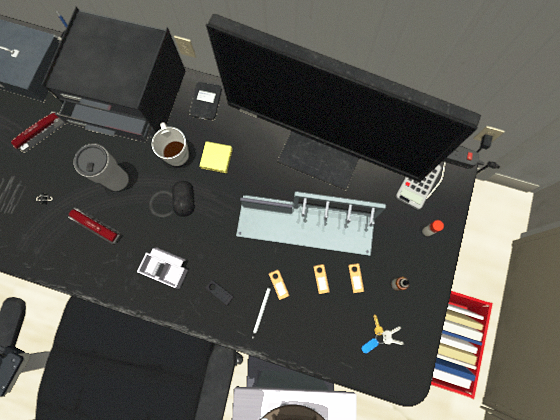

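View pics/scene0.png

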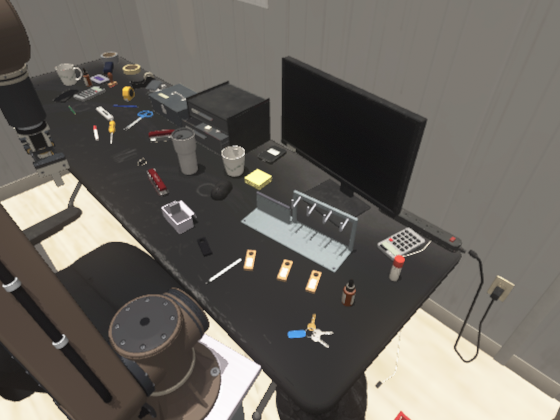

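Run:
```python
from h import *
F={n:np.load(n+'0.npy',allow_pickle=True).item() for n in('top','scene')}
img=F['top']['color'][:,:,::-1]
a=cv2.resize(img[180:300,130:290],None,fx=5,fy=5,interpolation=cv2.INTER_CUBIC)
cv2.imwrite('pics/c1.png',a)
a=cv2.resize(img[180:300,230:390],None,fx=5,fy=5,interpolation=cv2.INTER_CUBIC)
cv2.imwrite('pics/c2.png',a)
f=F['top']
hsv=cv2.cvtColor(f['color'],cv2.COLOR_RGB2HSV)
m=cv2.inRange(hsv,(10,90,120),(28,255,255)); m[:, :240]=0;m[:,365:]=0;m[300:]=0;m[:255]=0
m=cv2.morphologyEx(m,cv2.MORPH_CLOSE,np.ones((9,9)))
for c in cv2.findContours(m,0,2)[0]:
    if cv2.contourArea(c)<80: continue
    (u,v),wh,an=cv2.minAreaRect(c); b=cv2.boxPoints(((u,v),wh,an)); P=np.array([onz(f,*p,.01) for p in b])
    e=[P[1]-P[0],P[2]-P[1]]; L=max(e,key=np.linalg.norm); L*=np.sign(L[0])
    print('tag',u,v,P.mean(0).round(4),'size',[np.linalg.norm(x).round(3) for x in e],'yaw',np.arctan2(L[1],L[0]).round(3))
```

```text
tag 278.3964538574219 284.24853515625 [0.418  0.0531 0.01  ] size [np.float64(0.032), np.float64(0.078)] yaw 0.438
tag 321.0384826660156 278.6922912597656 [ 0.438  -0.0628  0.01  ] size [np.float64(0.031), np.float64(0.078)] yaw 0.219
tag 355.748046875 277.8639831542969 [ 0.4443 -0.1577  0.01  ] size [np.float64(0.032), np.float64(0.079)] yaw 0.182
```

View pics/c1.png

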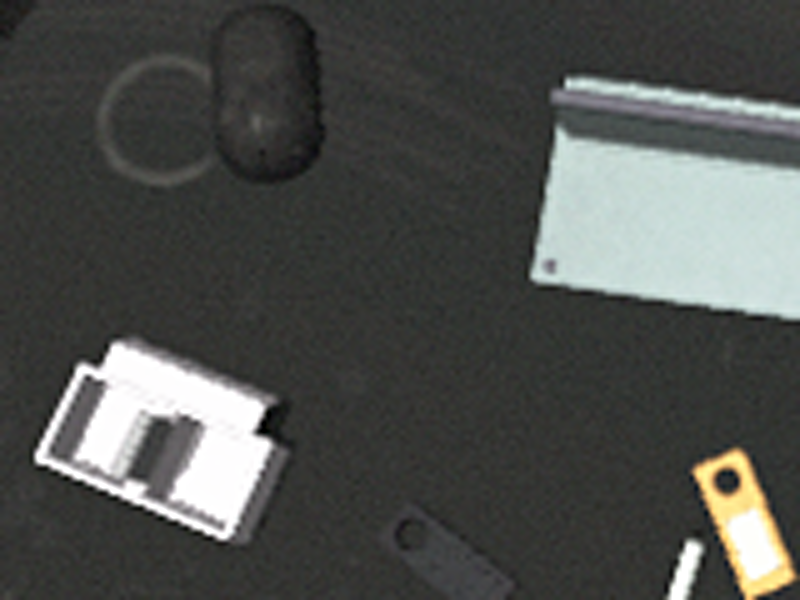

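View pics/c2.png

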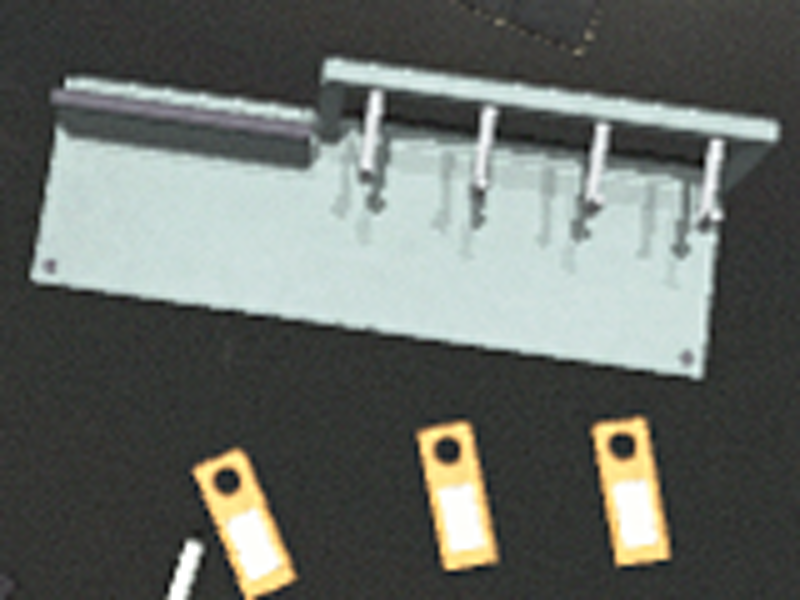

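Run:
```python
from h import *
f=np.load('top0.npy',allow_pickle=True).item(); g=np.load('scene0.npy',allow_pickle=True).item()
p=lambda c,x,y:((130 if c==1 else 230)+(x+.5)/5-.5,180+(y+.5)/5-.5)
fl=onz(f,*p(2,32,282),.008);fr=onz(f,*p(2,703,380),.008)
d=fl-fr;print('front',fl,fr,np.linalg.norm(d)); yaw=np.arctan2(d[1],d[0])-np.pi/2
c=(fl+fr)/2+.06*np.array([np.cos(yaw),np.sin(yaw),0]);print('stand',c,'yaw',yaw)
bl=onz(f,*p(2,66,78),.008);print('bl',bl,np.linalg.norm(bl-fl))
a,b=onz(f,*p(2,52,97),.083),onz(f,*p(2,310,132),.083);d=a-b;print('panel',a,b,np.linalg.norm(d),np.arctan2(d[1],d[0])-np.pi/2,(a+b)/2)
W=lambda x,y,z:np.array([c[0]+np.cos(yaw)*x-np.sin(yaw)*y,c[1]+np.sin(yaw)*x+np.cos(yaw)*y,z])
print('panel pred',W(.03,.114,.085))
a,b=onz(f,*p(2,325,60),.147),onz(f,*p(2,778,122),.147);d=a-b;print('bar back',a,b,np.linalg.norm(d),np.arctan2(d[1],d[0])-np.pi/2)
P=[onz(f,*p(1,*q),.045) for q in((82,365),(38,460),(240,543),(288,452))]
print('caddy',np.array(P).round(4),[np.linalg.norm(P[i]-P[(i+1)%4]).round(4) for i in range(4)]);d=P[0]+P[1]-P[2]-P[3];print('c',np.mean(P,0),'yaw',np.arctan2(d[1],d[0])-np.pi/2)
hsv=cv2.cvtColor(f['color'],cv2.COLOR_RGB2HSV)
m=cv2.inRange(hsv,(0,150,120),(8,255,255));m2=cv2.inRange(hsv,(172,150,120),(180,255,255));m|=m2;m[:,:410]=0;m[:205]=0;m[260:]=0;m[:,450:]=0
(u,v),r=cv2.minEnclosingCircle(max(cv2.findContours(m,0,2)[0],key=cv2.contourArea));print('glue cap',u,v,r,onz(f,u,v,.08))
print('dropper',onz(f,402,282.5,.075))
```

```text
front [0.54625869 0.17800404 0.008     ] [ 0.5069838  -0.19796839  0.008     ] 0.37801822772650856
stand [ 0.58629653 -0.01621598  0.008     ] yaw -0.10408464489817959
bl [0.66561272 0.16669962 0.008     ] 0.11988817011439343
panel [0.6343538  0.16476663 0.083     ] [0.62084796 0.02587295 0.083     ] 0.13954877199016227 -0.0969339309714119 [0.62760088 0.09531979 0.083     ]
panel pred [0.62797841 0.09405015 0.085     ]
bar back [0.64272314 0.0201625  0.147     ] [ 0.61993754 -0.20827208  0.147     ] 0.2295681601993585 -0.0994178605421272
caddy [[0.4846 0.4124 0.045 ]
 [0.4331 0.4297 0.045 ]
 [0.3943 0.3177 0.045 ]
 [0.4429 0.297  0.045 ]] [np.float64(0.0544), np.float64(0.1186), np.float64(0.0529), np.float64(0.1227)]
c [0.43873278 0.36419443 0.045     ] yaw -0.3402526435964024
glue cap 437.43023681640625 225.68605041503906 6.183717727661133 [ 0.58420073 -0.36142727  0.08      ]
dropper [ 0.43206523 -0.26577127  0.075     ]
```

```bash
cat >> h.py <<'E'
def plan(*T, cur=None):
    """print jog numbers chained through targets (x,y,z,yaw), tool down"""
    s=arm.get_state(); p=np.array(s['eef_pos']); r=R.from_euler('xyz',s['ee_rot'])
    if cur is not None: p=np.array(cur[:3]); r=R.from_euler('xyz',[np.pi,0,cur[3]])
    for t in T:
        rt=R.from_euler('xyz',[np.pi,0,t[3]])
        print(np.r_[r.inv().apply(np.array(t[:3])-p)/.25,(r.inv()*rt).as_rotvec()/(np.pi/4)].round(3).tolist(), '%.0f rows'%np.ceil(max(np.linalg.norm(np.array(t[:3])-p)/.05,np.degrees((r.inv()*rt).magnitude())/8.59)))
        p=np.array(t[:3]); r=rt
def tri(*obs):
    A=[];b=[]
    for f,u,v in obs:
        o,d=ray(f,u,v); d/=np.linalg.norm(d); M=np.eye(3)-np.outer(d,d); A.append(M); b.append(M@o)
    return np.linalg.lstsq(np.vstack(A),np.hstack(b),rcond=None)[0]
E
python3 - <<'E'
from h import *
f=np.load('top0.npy',allow_pickle=True).item(); g=np.load('scene0.npy',allow_pickle=True).item()
print('monitor',tri((f,222,103),(g,279,128)),tri((f,468,157),(g,408,210)))
g2=cv2.cvtColor(g['color'],cv2.COLOR_RGB2HSV)
m=cv2.inRange(g2,(0,150,110),(8,255,255))|cv2.inRange(g2,(172,150,110),(180,255,255));m[:,:380]=0;m[:245]=0;m[285:]=0;m[:,420:]=0
print(cv2.boundingRect(m)); x,y,w,h=cv2.boundingRect(m)
print('glue',tri((f,437.4,225.7),(g,x+w/2-.5,y+h/2-.5)))
print('dropper bulb',tri((f,403,280),(g,350,284)))
print('black tag',onz(f,219,293,.01))
plan((.44,.364,.2,-.34))
E
```

```text
monitor [0.84636678 0.20500317 0.21822139] [ 0.7026396  -0.35916853  0.20848783]
(394, 256, 11, 11)
glue [ 0.5837202  -0.36061502  0.08011967]
dropper bulb [ 0.43844425 -0.26834413  0.07495528]
black tag [0.38753934 0.2130205  0.01      ]
[1.119, 0.707, 0.104, 0.002, -0.0, -0.035] 7 rows
```

>>> jog_arm([
  [[0,0.56,0.35,0,0,0,0],[0,0.56,0.35,0,0,0,0],[0,0.56,0.35,0,0,0,0],[0,0.56,0.35,0,0,0,0]],
])

```text
t: 0.5
eef_pos: [0.3436, 0.4943, 0.2266]
ee_rot: [3.141, 0.0, -0.37]
force: [-0.6, 1.0, -0.1]
width: 0.0875
gripper_force: 0.0
```

>>> jog_arm([
  [[0,0.56,0.35,0.1,0,0,0],[0,0.56,0.35,0.1,0,0,0],[0,0.56,0.35,0.1,0,0,0],[0,0.56,0.35,0.1,0,0,0],[0,0.56,0.35,0.1,0,0,0]],
])

```text
t: 1.0
eef_pos: [0.442, 0.3638, 0.2009]
ee_rot: [3.14, 0.0, -0.371]
force: [-0.5, -0.0, -0.6]
width: 0.0875
gripper_force: 0.0
```

Run:
```python
from h import *
f=grab('wrist','w1'); np.save('w1.npy',f,allow_pickle=True); E=np.array(f['extrinsics']);print((-E[:3,:3].T@E[:3,3]).round(3),E[2,:3].round(3),f['vfov'])
s=arm.get_state();print(s['q'].round(3),s['eef_pos'],s['ee_rot'])
```

```text
[0.516 0.336 0.36 ] [-0.273  0.105 -0.956] 68.22824149829458
[ 1.032  0.21  -0.254 -0.    -1.107  0.169] [0.44154208 0.36514956 0.20129678] [ 3.14112586e+00  1.53690373e-04 -3.69875161e-01]
```

View pics/w1.png

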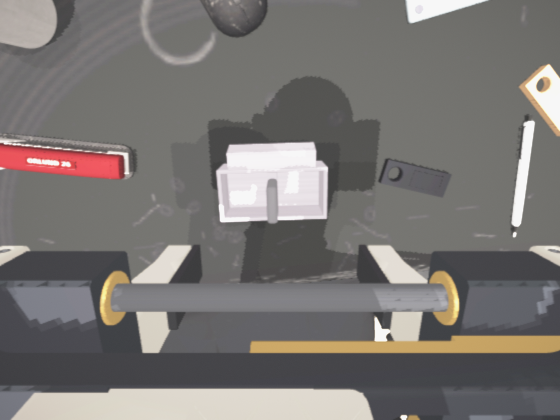

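Run:
```python
from h import *
f=np.load('w1.npy',allow_pickle=True).item()
for n,u,v,z in(('fin back top',272,180,.085),('fin front',272,222,.085),('rimFL',219,220,.045),('rimFR',327,218,.045),('rimBL',218,167,.045),('rimBR',327,165,.045),('stripBL',229,145,.045),('stripBR',314,143,.045)): print(n,onz(f,u,v,z))
for p in((.4387,.364,.085),):print(proj(f,p))
gray=cv2.cvtColor(f['color'],cv2.COLOR_RGB2GRAY)
cv2.imwrite('pics/w1c.png',cv2.resize(f['color'][130:235,200:345,::-1],None,fx=5,fy=5,interpolation=cv2.INTER_CUBIC))
```

```text
fin back top [0.46389896 0.36279412 0.085     ]
fin front [0.4264881  0.37764446 0.085     ]
rimFL [0.4362948  0.43594705 0.045     ]
rimFR [0.39623783 0.32696154 0.045     ]
rimBL [0.48891353 0.41307629 0.045     ]
rimBR [0.45042444 0.30864172 0.045     ]
stripBL [0.50508853 0.39360277 0.045     ]
stripBR [0.47606808 0.31367391 0.045     ]
[280.83205963 205.37111683]
```

View pics/w1c.png

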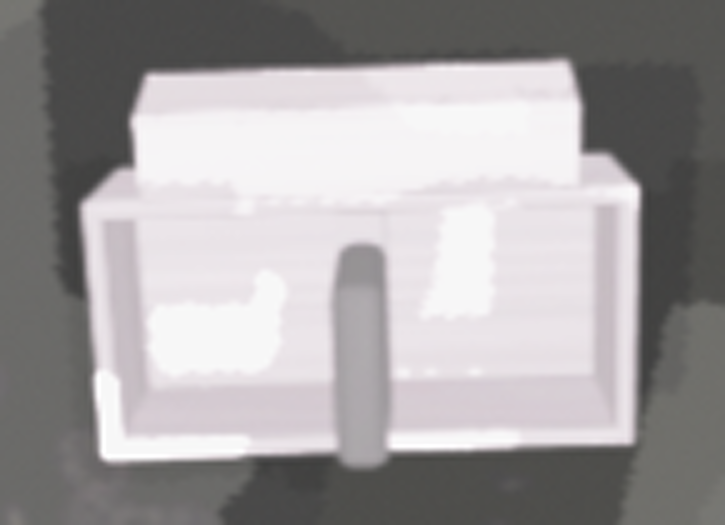

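Run:
```python
from h import *
f=np.load('w1.npy',allow_pickle=True).item()
a,b=onz(f,272,187.3,.085),onz(f,272.4,222.3,.085);print((a+b)/2,np.linalg.norm(a-b),np.arctan2(*(a-b)[1::-1]))
P=np.array([onz(f,u,v,.045) for u,v in((217,170),(327.3,167.3),(326.3,218),(221,221))]);d=P[0]+P[3]-P[1]-P[2]
print(P.mean(0),np.arctan2(d[1],d[0])-np.pi/2,[np.linalg.norm(P[i]-P[i-1]) for i in range(4)])
c=np.r_[(P.mean(0)+(a+b)/2)[:2]/2]
plan((c[0],c[1],.2,-.36),(c[0],c[1],.057,-.36))
```

```text
[0.44184378 0.37134641 0.085     ] 0.03378887099419776 -0.366731843751071
[0.44138226 0.37162688 0.045     ] -0.3442775453718281 [np.float64(0.05539219007412645), np.float64(0.11293213149768325), np.float64(0.054798710749334165), np.float64(0.11330203570526605)]
[-0.009, -0.024, 0.005, 0.001, 0.0, -0.013] 1 rows
[0.0, -0.0, 0.572, 0.0, 0.0, 0.0] 3 rows
```

>>> jog_arm([
  [[0,-0.009,-0.024,0.2,0,0,-0.013],[0,-0.009,-0.024,0.4,0,0,-0.013],[0,-0.009,-0.024,0.5,0,0,-0.013],[0,-0.009,-0.024,0.577,0,0,-0.013],[0,-0.009,-0.024,0.577,0,0,-0.013],[255,-0.009,-0.024,0.577,0,0,-0.013],[255,-0.009,-0.024,0.577,0,0,-0.013],[255,-0.009,-0.024,0.577,0,0,-0.013]],
], newtons=40)

```text
t: 1.85
eef_pos: [0.4415, 0.3733, 0.0588]
ee_rot: [-3.139, -0.001, -0.357]
force: [0.3, 1.1, 0.9]
width: 0.0688
gripper_force: 0.0
```

>>> jog_arm([
  [[255,0,0,0,0,0,0],[255,0,0,0,0,0,0],[255,0,0,0,0,0,0],[255,0,0,0,0,0,0],[255,0,0,0,0,0,0]],
])

```text
t: 2.35
eef_pos: [0.4412, 0.3722, 0.0574]
ee_rot: [-3.142, -0.0, -0.358]
force: [-0.9, -0.7, -0.1]
width: 0.0294
gripper_force: 0.0
```

>>> jog_arm([
  [[255,0,0,0,0,0,0],[255,0,0,0,0,0,0],[255,0,0,0,0,0,0],[255,0,0,0,0,0,0],[255,0,0,-0.1,0,0,0],[255,0,0,-0.25,0,0,0],[255,0,0,-0.4,0,0,0],[255,0,0,-0.4,0,0,0]],
])

```text
t: 3.15
eef_pos: [0.4431, 0.3747, 0.1626]
ee_rot: [-3.133, -0.003, -0.357]
force: [-0.7, 0.2, -1.7]
width: 0.0096
gripper_force: 40.0
```

Run:
```python
from h import *
f=grab('wrist','w2')
s=arm.get_state();print(s['eef_pos'],s['ee_rot'],s['width'],s['gripper_force'],s['force'])
cv2.imwrite('pics/w2c.png',f['color'][130:290,160:400,::-1])
np.save('w2.npy',f,allow_pickle=True)
```

```text
[0.44192846 0.37354962 0.15977164] [-3.13655507e+00 -1.01752152e-03 -3.57440102e-01] 0.009413038960274093 39.98394012451172 [-0.28518195 -0.44076634 -4.1465212 ]
```

View pics/w2.png

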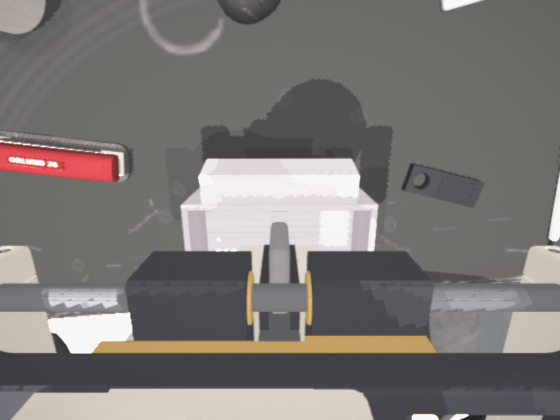

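Run:
```python
from h import *
plan((.593,.111,.19,-.1))
```

```text
[0.934, 0.772, -0.124, -0.006, -0.002, -0.328] 7 rows
```

>>> jog_arm([
  [[255,0.1,0.08,-0.12,-0.006,-0.002,-0.05],[255,0.23,0.2,-0.12,-0.006,-0.002,-0.12],[255,0.36,0.3,-0.12,-0.006,-0.002,-0.2],[255,0.5,0.42,-0.12,-0.006,-0.002,-0.25],[255,0.65,0.53,-0.12,-0.006,-0.002,-0.328],[255,0.78,0.64,-0.12,-0.006,-0.002,-0.328],[255,0.88,0.72,-0.12,-0.006,-0.002,-0.328],[255,0.934,0.772,-0.12,-0.006,-0.002,-0.328]],
])

```text
t: 4.0
eef_pos: [0.5923, 0.1072, 0.1851]
ee_rot: [3.136, 0.005, -0.102]
force: [-1.0, -0.1, -3.3]
width: 0.01
gripper_force: 40.0
```

>>> jog_arm([
  [[255,0,0,0,0,0,0],[255,0,0,0,0,0,0],[255,0,0,0,0,0,0]],
])

```text
t: 4.3
eef_pos: [0.5916, 0.1102, 0.1864]
ee_rot: [3.137, 0.004, -0.1]
force: [0.0, -0.7, -1.8]
width: 0.0097
gripper_force: 40.0
```

Run:
```python
from h import *
f=grab('wrist','w3'); g=grab('scene'); np.save('w3.npy',f,allow_pickle=True)
cv2.imwrite('pics/s3.png',cv2.resize(g['color'][140:280,190:400,::-1],None,fx=3,fy=3))
s=arm.get_state();print(s['eef_pos'],s['ee_rot'],s['width'])
print(proj(f,(.628,.095,.085)))
```

```text
[0.59180048 0.11053039 0.18693606] [ 3.13698988e+00  2.73394314e-03 -9.89343406e-02] 0.009870584542824423
[293.05680122 163.74823007]
```

View pics/w3.png

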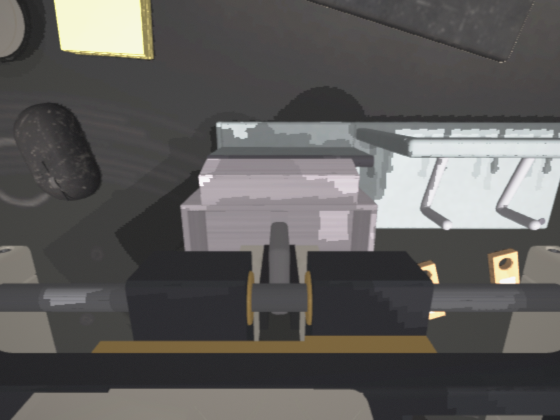

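Run:
```python
from h import *
f=np.load('w3.npy',allow_pickle=True).item()
print(f['color'][148:215,250].mean(1).astype(int).tolist())
u=.187-.057
c,s=np.cos(-.1),np.sin(-.1)
for x,z in((.052,.017),(.046,.045),(.028,.045),(.028,.041)): print(x,z,proj(f,(.592+c*x-s*0,.1105+s*x,u+z)))
cv2.imwrite('pics/w3c.png',np.vstack([cv2.resize(f['color'][110:235,180:400,::-1],None,fx=3.6,fy=3.6)]))
```

```text
[94, 94, 94, 94, 94, 94, 91, 78, 72, 74, 95, 135, 139, 139, 141, 141, 141, 140, 141, 141, 140, 139, 136, 140, 143, 141, 143, 160, 167, 165, 159, 169, 172, 173, 174, 173, 172, 172, 171, 173, 175, 176, 176, 174, 174, 176, 175, 175, 173, 173, 167, 148, 144, 144, 143, 143, 139, 141, 146, 146, 146, 144, 140, 144, 144, 146, 145]
0.052 0.017 [279.51627669 156.54717789]
0.046 0.045 [279.85056487 174.36501687]
0.028 0.045 [279.82519264 205.33543933]
0.028 0.041 [279.77262414 203.36018658]
```

View pics/s3.png

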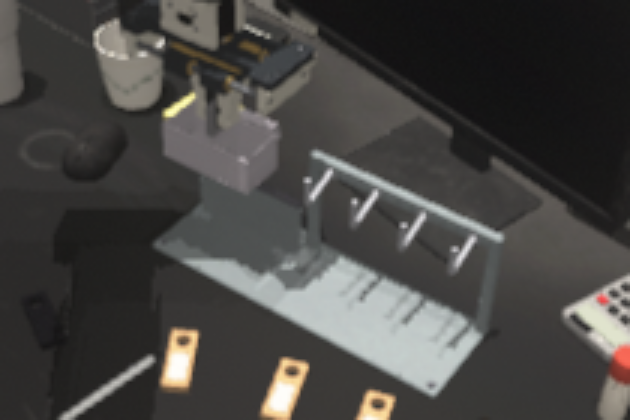

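>>> jog_arm([
  [[255,0.006,0,0.08,0,0,0],[255,0.006,0,0.16,0,0,0],[255,0.006,0,0.22,0,0,0],[255,0.006,0,0.26,0,0,0],[255,0.006,0,0.29,0,0,0],[255,0.006,0,0.31,0,0,0],[255,0.006,0,0.32,0,0,0],[255,0.006,0,0.32,0,0,0]],
])

```text
t: 5.2
eef_pos: [0.5937, 0.1093, 0.1074]
ee_rot: [3.137, 0.002, -0.1]
force: [0.7, 0.7, -2.3]
width: 0.0101
gripper_force: 40.0
```

>>> jog_arm([
  [[255,0,0,0.005,0,0,0],[255,0,0,0.01,0,0,0],[255,0,0,0.015,0,0,0],[255,0,0,0.02,0,0,0],[255,0,0,0.02,0,0,0]],
])

```text
t: 5.7
eef_pos: [0.5935, 0.1092, 0.1021]
ee_rot: [3.137, 0.002, -0.1]
force: [-0.5, -0.7, -2.8]
width: 0.0098
gripper_force: 40.0
```

>>> jog_arm([
  [[255,0,0,0.005,0,0,0],[255,0,0,0.01,0,0,0],[255,0,0,0.014,0,0,0],[255,0,0,0.014,0,0,0]],
])

```text
t: 6.1
eef_pos: [0.5938, 0.1092, 0.101]
ee_rot: [3.137, 0.001, -0.099]
force: [-7.9, -1.1, 13.5]
width: 0.0099
gripper_force: 40.0
```

Run:
```python
from h import *
g=grab('scene'); f=grab('wrist'); 
cv2.imwrite('pics/s4.png',np.hstack([cv2.resize(g['color'][180:250,220:330,::-1],(440,280)),cv2.resize(f['color'][130:250,190:330,::-1],(350,280))]))
s=arm.get_state();print(s['eef_pos'],s['force'],s['moment'])
```

```text
[0.59378057 0.10920518 0.10096758] [-7.31375913 -0.27405258 13.86290673] [-0.07120356  2.44216392  0.0207053 ]
```

View pics/s4.png

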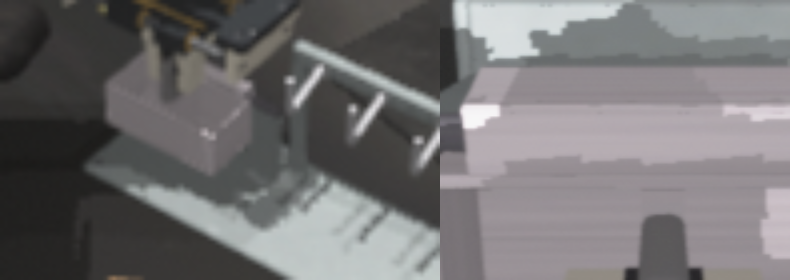

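>>> jog_arm([
  [[255,-0.004,0,-0.004,0,0,0],[130,-0.004,0,-0.004,0,0,0],[130,-0.004,0,-0.004,0,0,0],[130,-0.004,0,-0.004,0,0,0],[130,-0.004,0,-0.004,0,0,0],[130,-0.004,0,-0.004,0,0,0],[130,-0.004,0,-0.004,0,0,0],[130,-0.004,0,-0.004,0,0,0]],
])

```text
t: 7.0
eef_pos: [0.5926, 0.1093, 0.0997]
ee_rot: [3.137, 0.002, -0.1]
force: [0.1, 0.4, 0.2]
width: 0.0425
gripper_force: 0.0
```

>>> jog_arm([
  [[130,0,0,-0.1,0,0,0],[130,0,0,-0.2,0,0,0],[130,0,0,-0.35,0,0,0],[130,0,0,-0.5,0,0,0],[130,0,0,-0.5,0,0,0]],
])

```text
t: 7.5
eef_pos: [0.5957, 0.1106, 0.2309]
ee_rot: [3.141, -0.007, -0.099]
force: [0.8, 0.2, -0.2]
width: 0.043
gripper_force: 0.0
```

Run:
```python
from h import *
g=grab('scene'); f=grab('wrist'); np.save('w5.npy',f,allow_pickle=True)
cv2.imwrite('pics/s5.png',np.hstack([cv2.resize(g['color'][180:250,220:330,::-1],(330,210)),f['color'][100:310,100:500,::-1]]))
s=arm.get_state();print(s['eef_pos'],s['ee_rot'],s['force'],s['q'].round(2))
t=grab('top');np.save('t5.npy',t,allow_pickle=True)
plan((.584,-.361,.2,-.1))
```

```text
[0.5932153  0.11013669 0.22589613] [ 3.13871214e+00  2.25002270e-04 -1.00046047e-01] [-0.61673504 -0.65922379 -1.01397366] [ 0.51  0.24 -0.15  0.   -1.18  0.96]
[0.154, 1.877, 0.106, 0.005, 0.003, -0.0] 10 rows
```

View pics/s5.png

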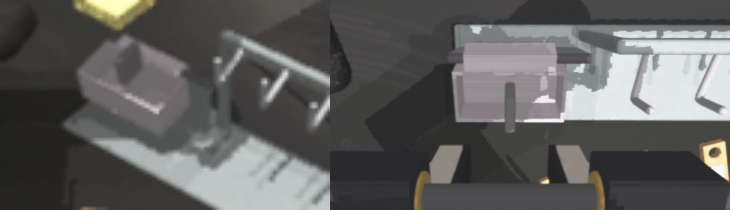

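Run:
```python
from h import *
f=np.load('w5.npy',allow_pickle=True).item()
P=np.array([onz(f,u,v,z) for u,v,z in((225,172,.088),(336,168,.088),(336,221,.085),(223,222,.085))]);print(P.round(4),P.mean(0))
m=(.59,-.125,.226,-.885)
plan(m,(.584,-.361,.226,-1.67))
```

```text
[[0.6239 0.161  0.088 ]
 [0.617  0.0532 0.088 ]
 [0.5613 0.0552 0.085 ]
 [0.572  0.1715 0.085 ]] [0.59353761 0.11023591 0.0865    ]
[0.084, 0.936, -0.002, 0.006, 0.001, 0.999] 6 rows
[0.715, 0.616, 0.0, 0.0, -0.0, 0.999] 6 rows
```

>>> jog_arm([
  [[0,0.084,0.936,0,0,0,1.0],[0,0.084,0.936,0,0,0,1.0],[0,0.084,0.936,0,0,0,1.0],[0,0.084,0.936,0,0,0,1.0],[0,0.084,0.936,0,0,0,1.0],[0,0.084,0.936,0,0,0,1.0]],
])

```text
t: 8.25
eef_pos: [0.5891, -0.129, 0.224]
ee_rot: [3.134, -0.0, -0.895]
force: [0.1, 0.5, -0.4]
width: 0.0842
gripper_force: 0.0
```

>>> jog_arm([
  [[0,0.715,0.616,0,0,0,1.0],[0,0.715,0.616,0,0,0,1.0],[0,0.715,0.616,0,0,0,1.0],[0,0.715,0.616,0,0,0,1.0],[0,0.715,0.616,0,0,0,1.0],[0,0.715,0.616,0,0,0,1.0],[0,0.715,0.616,0,0,0,1.0]],
])

```text
t: 8.95
eef_pos: [0.5832, -0.362, 0.2244]
ee_rot: [3.136, -0.004, -1.673]
force: [-0.2, -0.4, -0.4]
width: 0.0876
gripper_force: 0.0
```

```bash
cat >> h.py <<'E'
def redcap(f,box=None):
    h=cv2.cvtColor(f['color'],cv2.COLOR_RGB2HSV)
    m=cv2.inRange(h,(0,140,90),(9,255,255))|cv2.inRange(h,(170,140,90),(180,255,255))
    if box: k=np.zeros_like(m);k[box[1]:box[3],box[0]:box[2]]=1;m*=k
    return [(cv2.boundingRect(c),cv2.contourArea(c)) for c in cv2.findContours(m,0,2)[0] if cv2.contourArea(c)>30]
E
python3 - <<'E'
from h import *
f=grab('wrist','w6');np.save('w6.npy',f,allow_pickle=True)
s=arm.get_state();print(s['eef_pos'],s['ee_rot'])
print(redcap(f),proj(f,(.584,-.361,.089)),proj(f,(.584,-.361,0)))
for (x,y,w,h),a in redcap(f): print(onz(f,x+w/2-.5,y+h/2-.5,.08))
E
```

```text
[ 0.58356567 -0.361122    0.22493766] [ 3.13667665 -0.00367419 -1.67065203]
[((173, 235, 8, 9), 46.0), ((262, 184, 28, 32), 667.0), ((48, 94, 23, 15), 218.0), ((306, 0, 155, 98), 1754.0)] [277.55806693 197.55246073] [277.46845686 179.2934448 ]
[ 0.69485857 -0.32478361  0.08      ]
[ 0.58653118 -0.35679068  0.08      ]
[ 0.77547494 -0.47148777  0.08      ]
[ 0.47683815 -0.48503603  0.08      ]
```

View pics/w6.png

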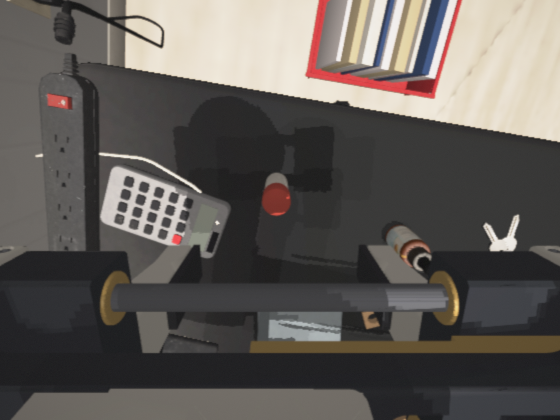

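Run:
```python
from h import *
f=np.load('w6.npy',allow_pickle=True).item()
p=onz(f,276,201.5,.089);print(p, np.linalg.norm(onz(f,290,201.5,.089)-p))
plan((p[0],p[1],.051,-1.67))
```

```text
[ 0.58595029 -0.35714986  0.089     ] 0.013827473097904053
[-0.019, -0.011, 0.696, 0.006, -0.005, -0.001] 4 rows
```

>>> jog_arm([
  [[0,-0.016,-0.01,0.2,0.006,-0.005,0],[0,-0.016,-0.01,0.4,0.006,-0.005,0],[0,-0.016,-0.01,0.55,0.006,-0.005,0],[0,-0.016,-0.01,0.65,0.006,-0.005,0],[0,-0.016,-0.01,0.696,0.006,-0.005,0],[255,-0.016,-0.01,0.696,0.006,-0.005,0],[255,-0.016,-0.01,0.696,0.006,-0.005,0],[255,-0.016,-0.01,0.696,0.006,-0.005,0]],
], newtons=25)

```text
t: 9.8
eef_pos: [0.5881, -0.3582, 0.0549]
ee_rot: [-3.136, -0.001, -1.67]
force: [-0.5, -0.2, 0.3]
width: 0.069
gripper_force: 0.0
```

>>> jog_arm([
  [[255,0,0,0,0,0,0],[255,0,0,0,0,0,0],[255,0,0,0,0,0,0],[255,0,0,0,0,0,0],[255,0,0,0,0,0,0],[255,0,0,0,0,0,0]],
])

```text
t: 10.4
eef_pos: [0.5868, -0.358, 0.0528]
ee_rot: [-3.139, -0.001, -1.671]
force: [-0.4, -0.3, 1.1]
width: 0.028
gripper_force: 25.0
```

>>> jog_arm([
  [[255,0,0,-0.15,0,0,0],[255,0,0,-0.3,0,0,0],[255,0,0,-0.5,0,0,0],[255,0,0,-0.7,0,0,0],[255,0,0,-0.8,0,0,0],[255,0,0,-0.8,0,0,0]],
])

```text
t: 11.0
eef_pos: [0.5881, -0.3588, 0.2585]
ee_rot: [-3.131, -0.003, -1.67]
force: [-0.1, -0.3, -0.1]
width: 0.028
gripper_force: 25.0
```

Run:
```python
from h import *
s=arm.get_state();print(s['eef_pos'],s['ee_rot'],s['width'],s['gripper_force'],s['q'].round(2))
print(redcap(grab('wrist')))
plan((.588,-.14,.25,-1.67),(.5906,.0814,.25,-1.67),(.5906,.0814,.101,-1.67))
```

```text
[ 0.58809121 -0.35878934  0.25846867] [-3.13098436 -0.00320267 -1.67043288] 0.02801184015100497 24.999859035015106 [-0.26  0.36  0.08  0.   -1.28  0.16]
[((258, 312, 42, 9), 217.5), ((250, 245, 58, 38), 1697.0), ((187, 222, 8, 8), 36.5), ((78, 92, 20, 13), 121.5), ((312, 0, 152, 97), 1679.0)]
[-0.868, 0.084, 0.019, -0.009, -0.002, -0.001] 5 rows
[-0.882, 0.077, 0.0, 0.0, 0.0, 0.0] 5 rows
[0.0, -0.0, 0.596, 0.0, 0.0, 0.0] 3 rows
```

>>> jog_arm([
  [[255,-0.15,0.01,0,-0.009,0,0],[255,-0.3,0.03,0,-0.009,0,0],[255,-0.5,0.05,0,-0.009,0,0],[255,-0.7,0.07,0,-0.009,0,0],[255,-0.868,0.084,0,-0.009,0,0],[255,-0.868,0.084,0,-0.009,0,0]],
])

```text
t: 11.65
eef_pos: [0.5865, -0.1353, 0.2512]
ee_rot: [3.135, 0.0, -1.667]
force: [0.5, 0.5, -0.3]
width: 0.0282
gripper_force: 25.0
```

>>> jog_arm([
  [[255,-0.2,0.02,0,0,0,0],[255,-0.4,0.04,0,0,0,0],[255,-0.6,0.05,0,0,0,0],[255,-0.75,0.065,0,0,0,0],[255,-0.84,0.074,0,0,0,0],[255,-0.882,0.077,0,0,0,0],[255,-0.882,0.077,0,0,0,0],[255,-0.882,0.077,0,0,0,0]],
])

```text
t: 12.45
eef_pos: [0.5896, 0.0808, 0.2518]
ee_rot: [3.136, -0.001, -1.671]
force: [0.7, -0.7, 0.1]
width: 0.0278
gripper_force: 25.0
```

Run:
```python
from h import *
s=arm.get_state();print(s['eef_pos'],s['ee_rot'],s['width'])
plan((.5906,.0814,.145,-1.67),(.5906,.0814,.100,-1.67))
g=grab('scene');t=grab('top')
cv2.imwrite('pics/s7.png',np.hstack([cv2.resize(g['color'][160:260,220:330,::-1],(440,400)),cv2.resize(t['color'][180:250,230:300,::-1],(360,400)[:1]*1+(400,))]))
```

```text
[0.58963696 0.08081343 0.25177864] [ 3.13576184e+00 -1.34838975e-03 -1.67092260e+00] 0.027788935948466965
[-0.003, -0.006, 0.427, 0.007, -0.002, -0.001] 3 rows
[0.0, -0.0, 0.18, 0.0, 0.0, 0.0] 1 rows
```

>>> jog_arm([
  [[255,-0.003,-0.006,0.15,0.007,0,0],[255,-0.003,-0.006,0.3,0.007,0,0],[255,-0.003,-0.006,0.4,0.007,0,0],[255,-0.003,-0.006,0.45,0.007,0,0],[255,-0.003,-0.006,0.5,0.007,0,0],[255,-0.003,-0.006,0.55,0.007,0,0],[255,-0.003,-0.006,0.58,0.007,0,0],[255,-0.003,-0.006,0.58,0.007,0,0]],
])

```text
t: 13.35
eef_pos: [0.5906, 0.082, 0.1069]
ee_rot: [-3.142, -0.001, -1.671]
force: [0.5, -0.5, -0.7]
width: 0.0284
gripper_force: 25.0
```

>>> jog_arm([
  [[255,0,0,0.01,0,0,0],[255,0,0,0.016,0,0,0],[255,0,0,0.02,0,0,0],[255,0,0,0.02,0,0,0]],
])

```text
t: 13.75
eef_pos: [0.5909, 0.0822, 0.1028]
ee_rot: [-3.14, -0.0, -1.671]
force: [-0.4, -0.6, 0.1]
width: 0.0282
gripper_force: 25.0
```

>>> jog_arm([
  [[255,0,0,0.006,0,0,0],[255,0,0,0.01,0,0,0],[130,0,0,0.01,0,0,0],[130,0,0,0.01,0,0,0],[130,0,0,0.01,0,0,0],[130,0,0,0.01,0,0,0],[130,0,0,0.01,0,0,0]],
])

```text
t: 14.45
eef_pos: [0.5909, 0.0821, 0.1001]
ee_rot: [-3.141, -0.001, -1.671]
force: [0.3, 1.4, -0.2]
width: 0.043
gripper_force: 0.0
```

>>> jog_arm([
  [[130,0,0,-0.1,0,0,0],[130,0,0,-0.25,0,0,0],[130,0,0,-0.4,0,0,0],[130,0,0,-0.6,0,0,0],[130,0,0,-0.6,0,0,0]],
])

```text
t: 14.95
eef_pos: [0.5941, 0.0828, 0.2579]
ee_rot: [-3.129, 0.003, -1.67]
force: [0.7, -0.1, 0.1]
width: 0.0431
gripper_force: 0.0
```

Run:
```python
from h import *
s=arm.get_state();print(s['eef_pos'],s['ee_rot'],s['width'])
f=grab('wrist');g=grab('scene');t=grab('top');np.save('t8.npy',t,allow_pickle=True);np.save('w8.npy',f,allow_pickle=True);np.save('s8.npy',g,allow_pickle=True)
print(redcap(f),redcap(g,(200,130,330,260)),redcap(t,(220,160,320,240)))
print([proj(x,(.591,.082,.135)).round(0) for x in(f,g,t)])
o=.591,-.14
plan((.52,-.09,.25,-1.67),(.437,-.268,.2,-1.67))
```

```text
[0.59413016 0.08280948 0.2579486 ] [-3.12929702  0.00346577 -1.66980893] 0.04308056213329635
[((292, 178, 35, 32), 758.5)] [((262, 199, 8, 10), 53.5)] []
[array([284., 198.]), array([270., 195.]), array([269., 212.])]
[0.714, 0.211, 0.0, -0.002, 0.0, -0.001] 4 rows
[0.741, 0.26, 0.2, 0.0, 0.0, 0.0] 5 rows
```

Run:
```python
from h import *
f=np.load('w8.npy',allow_pickle=True).item();g=np.load('s8.npy',allow_pickle=True).item()
print(tri((f,309,194),(g,265.5,203.5)))
cv2.imwrite('pics/x8.png',np.hstack([cv2.resize(g['color'][180:250,230:310,::-1],(400,350),interpolation=2),cv2.resize(f['color'][120:260,220:380,::-1],(400,350),interpolation=2)]))
```

```text
[0.5662391  0.08503476 0.11698512]
```

View pics/x8.png

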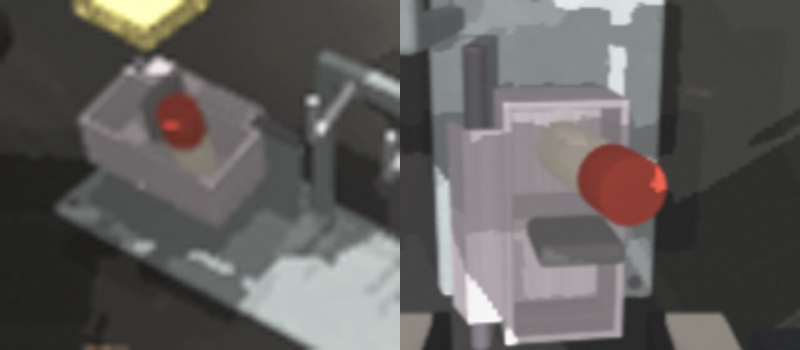

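Run:
```python
from h import *
s=arm.get_state();print(s['eef_pos'],s['ee_rot'])
plan((.581,.083,.25,-1.67),(.581,.083,.101,-1.67),(.591,.083,.101,-1.67))
```

```text
[0.59044565 0.08230674 0.25010731] [-3.14037045e+00  1.57994454e-04 -1.67093858e+00]
[0.001, 0.038, 0.0, -0.002, 0.0, -0.001] 1 rows
[0.0, -0.0, 0.596, 0.0, 0.0, 0.0] 3 rows
[-0.004, -0.04, -0.0, 0.0, 0.0, 0.0] 1 rows
```

>>> jog_arm([
  [[0,0,0.038,0,0,0,0],[0,0,0.038,0,0,0,0],[0,0,0.038,0.1,0,0,0],[0,0,0.038,0.2,0,0,0],[0,0,0.038,0.3,0,0,0],[0,0,0.038,0.4,0,0,0],[0,0,0.038,0.5,0,0,0],[0,0,0.038,0.57,0,0,0]],
], newtons=12)

```text
t: 15.9
eef_pos: [0.58, 0.0826, 0.1051]
ee_rot: [3.14, -0.002, -1.671]
force: [0.5, 0.3, -0.5]
width: 0.0875
gripper_force: 0.0
```

>>> jog_arm([
  [[0,0,0,0.026,0,0,0],[0,0,0,0.026,0,0,0],[0,0,-0.02,0.026,0,0,0],[60,0,-0.04,0.026,0,0,0],[100,0,-0.04,0.026,0,0,0],[255,0,-0.04,0.026,0,0,0],[255,0,-0.04,0.026,0,0,0],[255,0,-0.04,0.026,0,0,0]],
])

```text
t: 16.7
eef_pos: [0.5913, 0.0821, 0.1012]
ee_rot: [-3.14, -0.0, -1.671]
force: [-0.8, -0.8, 0.4]
width: 0.0529
gripper_force: 0.1
```

>>> jog_arm([
  [[255,0,0,0,0,0,0],[255,0,0,0,0,0,0],[255,0,0,0,0,0,0],[255,0,0,0,0,0,0],[255,0,0,0,0,0,0]],
])

```text
t: 17.2
eef_pos: [0.5914, 0.0821, 0.1011]
ee_rot: [-3.141, -0.001, -1.671]
force: [0.4, -0.1, 0.4]
width: 0.0283
gripper_force: 12.0
```

>>> jog_arm([
  [[255,0,0,0,0.03,0,0],[255,0,0,0,0.06,0,0],[255,0,0,0,0.1,0,0],[255,0,0,0.006,0.1,0,0],[255,0,0,0.01,0.1,0,0],[255,0,0,0.01,0.1,0,0]],
])

```text
t: 17.8
eef_pos: [0.5916, 0.0822, 0.1001]
ee_rot: [-3.062, -0.001, -1.67]
force: [-6.2, 0.8, 13.5]
width: 0.0279
gripper_force: 12.0
```

>>> jog_arm([
  [[255,0,0,0.004,0,0,0],[255,0,0,0.008,0,0,0],[255,0,0,0.008,0,0,0]],
])

```text
t: 18.1
eef_pos: [0.5921, 0.0823, 0.0986]
ee_rot: [-3.061, -0.0, -1.67]
force: [-6.4, -0.2, 16.6]
width: 0.0284
gripper_force: 12.0
```

>>> jog_arm([
  [[200,0,0,-0.006,0,0,0],[150,0,0,-0.006,0,0,0],[90,0,0,-0.006,0,0,0],[30,0,0,-0.006,0,0,0],[0,0,0,-0.006,0,0,0],[0,0,0,-0.006,0,0,0],[0,0,0,-0.006,0,0,0],[0,0,0,-0.006,0,0,0]],
])

```text
t: 18.9
eef_pos: [0.5913, 0.0821, 0.098]
ee_rot: [-3.062, -0.001, -1.671]
force: [0.0, 0.5, -1.0]
width: 0.0788
gripper_force: 0.0
```

>>> jog_arm([
  [[0,0,0,-0.06,0,0,0],[0,0,0,-0.12,0,0,0],[0,0,0,-0.2,0,0,0],[0,0,0,-0.3,-0.1,0,0],[0,0,0,-0.45,-0.1,0,0],[0,0,0,-0.6,-0.1,0,0],[0,0,0,-0.6,-0.1,0,0],[0,0,0,-0.6,-0.1,0,0]],
])

```text
t: 19.7
eef_pos: [0.5798, 0.0836, 0.2486]
ee_rot: [-3.139, 0.001, -1.671]
force: [-0.8, 0.1, 0.5]
width: 0.0876
gripper_force: 0.0
```

Run:
```python
from h import *
s=arm.get_state();print(s['eef_pos'],s['ee_rot'],s['width'])
f=grab('wrist');g=grab('scene');t=grab('top')
for n,x in zip('fgt',(f,g,t)):np.save('9%s.npy'%n,x,allow_pickle=True)
a=redcap(f);b=redcap(g,(200,130,330,260));print(a,b,redcap(t,(220,160,320,240)))
c=lambda r:(r[0][0]+r[0][2]/2-.5,r[0][1]+r[0][3]/2-.5)
if len(a)*len(b): print(tri((f,*c(max(a,key=lambda r:r[1]))),(g,*c(b[0]))))
plan((.52,-.09,.25,-1.67),(.437,-.268,.2,-1.67))
```

```text
[0.57977848 0.08358489 0.24863103] [-3.13873187e+00  9.24333398e-04 -1.67079254e+00] 0.0875810755762813
[((262, 181, 31, 33), 728.5)] [((265, 196, 8, 11), 52.5)] []
[0.58224945 0.08334395 0.11651007]
[0.713, 0.165, -0.013, 0.001, -0.002, -0.001] 4 rows
[0.741, 0.26, 0.2, 0.0, 0.0, 0.0] 5 rows
```

>>> jog_arm([
  [[0,0.15,0.04,0,0,0,0],[0,0.35,0.08,0,0,0,0],[0,0.55,0.12,0,0,0,0],[0,0.713,0.165,0,0,0,0],[0,0.713,0.165,0,0,0,0]],
])

```text
t: 20.35
eef_pos: [0.5182, -0.0935, 0.2469]
ee_rot: [3.14, -0.001, -1.674]
force: [-0.2, -0.4, 0.7]
width: 0.0875
gripper_force: 0.0
```

>>> jog_arm([
  [[0,0.741,0.26,0.1,0,0,0],[0,0.741,0.26,0.1,0,0,0],[0,0.741,0.26,0.1,0,0,0],[0,0.741,0.26,0.1,0,0,0],[0,0.741,0.26,0.1,0,0,0],[0,0.741,0.26,0.1,0,0,0]],
])

```text
t: 20.95
eef_pos: [0.4367, -0.2685, 0.2217]
ee_rot: [3.141, -0.0, -1.674]
force: [1.1, 0.5, -0.3]
width: 0.088
gripper_force: 0.0
```

Run:
```python
from h import *
s=arm.get_state();print(s['eef_pos'],s['ee_rot'],s['width'])
f=grab('wrist');np.save('w10.npy',f,allow_pickle=True)
print(proj(f,(.437,-.268,.0)),proj(f,(.437,-.268,.1)))
h=cv2.cvtColor(f['color'],cv2.COLOR_RGB2HSV)
m=cv2.inRange(h,(3,60,60),(25,255,255));m[255:]=0
for c in cv2.findContours(m,0,2)[0]:
    if cv2.contourArea(c)>40: print(cv2.boundingRect(c),cv2.contourArea(c))
g=h[150:250:5,230:330:5,2];print(g)
cv2.imwrite('pics/w10.png',np.hstack([cv2.resize(f['color'][130:260,200:360,::-1],(480,390),interpolation=2)]))
```

```text
[ 0.43665961 -0.26851195  0.22169518] [ 3.14067113e+00 -3.01600181e-04 -1.67351309e+00] 0.08796543192466338
[278.6388788  178.76857625] [278.63050144 200.39048989]
(269, 245, 40, 10) 174.0
(349, 198, 44, 24) 425.5
(265, 169, 32, 33) 306.0
(312, 0, 46, 51) 721.0
(275, 0, 29, 44) 578.0
[[ 38  38  39  39  38  38  38  38  39  40  38  38  55  45  39  38  38  38
   40  38]
 [ 37  40  39  39  39  38  39  38  37  38  39  48  55  48  40  39  38  39
   38  38]
 [ 39  39  39  38  39  39  39  39  39  39  39  38  56  52  40  40  37  39
   38  38]
 [ 39  39  38  39  38  38  40  38  39  44  79  61  55  40  39  38  39  39
   38  38]
 [ 39  38  39  38  38  34  33  35  68 129 127 116  78  48  40  35  31  31
   34  33]
 [ 31  33  32  32  32  33  32  33 120  81  96  93  71  36  34  34  32  33
   31  32]
 [ 32  32  32  33  33  31  33  34  80  80  40  53 152  63  33  32  32  34
   32  32]
 [ 31  32  33  33  33  31  32  36  84  64  77  72  44 127  31  32  33  33
   32  33]
 [ 33  33  33  33  33  32  32  62 108  65  23  29 113  82  42  33  33  35
   37  32]
 [ 32  32  33  31  33  33  33  33  73  56  25  27 
[... 185 characters left out ...]
  49  49
   50  48]
 [ 38  35  38  36  36  38  36  37  51  49  49  50  49  50  55  50  50  49
   51  50]
 [ 35  36  37  37  36  37  36  35  50  49  50  49  51  50  49  49  50  49
   48  49]
 [ 37  36  37  36  35  37  37  37  49  50  49  51  50  49  50  50  50  49
   50  48]
 [ 37  37  36  36  37  37  37  37  50  50  49  50  49  51  54  49  49  50
   49  50]
 [ 35  37  35  37  36  36  35  37  50  50  50  49  50  52  55  55  56  55
   55  54]
 [ 36  36  37  36  36  36  37  36  49  50  49  48  49  56  56  56  56  55
   55  55]
 [ 38  35  36  36  35  37  36  36  49  48  50  49  52  56  56  56  55  55
   55  55]
 [ 48  37  36  36  36  36  35  36  33  49  49  48  53  54  61  79  54  56
   56  56]]
```

Run:
```python
from h import *
f=np.load('w10.npy',allow_pickle=True).item()
v=f['color'].max(2);m=((v<29)*255).astype('uint8');m[:160]=0;m[225:]=0;m[:,:255]=0;m[:,310:]=0
for c in cv2.findContours(m,0,2)[0]:
    if cv2.contourArea(c)>10:
        x,y,w,h=cv2.boundingRect(c);print((x,y,w,h),cv2.contourArea(c))
for u,vv,z in((281,198,.102),(281,193,.08),(281,185,.06)): print(onz(f,u,vv,z))
print(v[160:215:2,282].tolist())
for p in((.437,-.268,.102),(.437,-.268,.077),(.437,-.268,.06),(.437,-.268,0)):print(proj(f,p))
```

```text
(276, 188, 12, 16) 130.0
[ 0.43450728 -0.27063041  0.102     ]
[ 0.43443096 -0.26981236  0.08      ]
[ 0.43392075 -0.27341131  0.06      ]
[38, 39, 47, 118, 121, 123, 90, 85, 105, 107, 42, 49, 77, 66, 23, 19, 22, 23, 25, 23, 23, 20, 37, 48, 49, 50, 48, 48]
[278.63027746 200.96858287]
[278.63288079 194.24939503]
[278.63443544 190.23685244]
[278.6388788  178.76857625]
```

Run:
```python
from h import *
plan((.4343,-.2705,.051,-1.67))
```

```text
[0.012, 0.011, 0.684, 0.0, -0.0, -0.002] 4 rows
```

>>> jog_arm([
  [[0,0.012,0.011,0.1,0,0,0],[0,0.012,0.011,0.25,0,0,0],[0,0.012,0.011,0.4,0,0,0],[0,0.012,0.011,0.55,0,0,0],[0,0.012,0.011,0.65,0,0,0],[0,0.012,0.011,0.684,0,0,0],[0,0.012,0.011,0.684,0,0,0],[255,0.012,0.011,0.684,0,0,0]],
], newtons=25)

```text
t: 21.8
eef_pos: [0.436, -0.2703, 0.0528]
ee_rot: [-3.139, -0.001, -1.669]
force: [0.4, 0.1, 0.7]
width: 0.0838
gripper_force: 0.0
```

>>> jog_arm([
  [[255,0,0,0,0,0,0],[255,0,0,0,0,0,0],[255,0,0,0,0,0,0],[255,0,0,0,0,0,0],[255,0,0,0,0,0,0],[255,0,0,0,0,0,0],[255,0,0,0,0,0,0],[255,0,0,0,0,0,0]],
])

```text
t: 22.6
eef_pos: [0.4346, -0.2706, 0.0517]
ee_rot: [-3.141, -0.001, -1.671]
force: [-0.5, 0.5, 0.7]
width: 0.0308
gripper_force: 25.0
```

>>> jog_arm([
  [[255,0,0,0,0,0,0],[255,0,0,0,0,0,0],[255,0,0,-0.15,0,0,0],[255,0,0,-0.3,0,0,0],[255,0,0,-0.5,0,0,0],[255,0,0,-0.7,0,0,0],[255,0,0,-0.8,0,0,0],[255,0,0,-0.8,0,0,0]],
])

```text
t: 23.4
eef_pos: [0.4364, -0.2711, 0.2561]
ee_rot: [-3.133, -0.002, -1.67]
force: [-0.3, -0.5, -0.6]
width: 0.0307
gripper_force: 25.0
```

Run:
```python
from h import *
s=arm.get_state();print(s['eef_pos'],s['ee_rot'],s['width'],s['gripper_force'])
plan((.5,-.07,.25,-1.67),(.5964,.1388,.25,-1.67))
```

```text
[ 0.43641926 -0.27114138  0.25614851] [-3.13294765e+00 -2.09691507e-03 -1.67035223e+00] 0.03072566090943658 24.997228011488914
[-0.826, -0.173, 0.024, -0.011, -0.003, -0.0] 5 rows
[-0.869, -0.301, -0.0, 0.0, 0.0, 0.0] 5 rows
```

>>> jog_arm([
  [[255,-0.15,-0.03,0.02,-0.01,0,0],[255,-0.3,-0.06,0.02,-0.01,0,0],[255,-0.5,-0.1,0.02,-0.01,0,0],[255,-0.68,-0.14,0.02,-0.01,0,0],[255,-0.826,-0.173,0.02,-0.01,0,0],[255,-0.826,-0.173,0.02,-0.01,0,0]],
])

```text
t: 24.0
eef_pos: [0.4989, -0.0658, 0.2455]
ee_rot: [3.134, -0.0, -1.667]
force: [-0.4, -0.7, -0.2]
width: 0.0307
gripper_force: 25.0
```

>>> jog_arm([
  [[255,-0.2,-0.07,0,0,0,0],[255,-0.4,-0.14,0,0,0,0],[255,-0.6,-0.21,0,0,0,0],[255,-0.75,-0.26,0,0,0,0],[255,-0.84,-0.29,0,0,0,0],[255,-0.869,-0.301,0,0,0,0],[255,-0.869,-0.301,0,0,0,0],[255,-0.869,-0.301,0,0,0,0]],
])

```text
t: 24.8
eef_pos: [0.5941, 0.1383, 0.2454]
ee_rot: [3.134, -0.001, -1.671]
force: [0.4, 0.3, -0.6]
width: 0.0308
gripper_force: 25.0
```

Run:
```python
from h import *
s=arm.get_state();print(s['eef_pos'],s['ee_rot'],s['width'],s['gripper_force'])
plan((.596,.139,.101,-1.67))
```

```text
[0.59411778 0.13829733 0.24541603] [ 3.13361627e+00 -1.21895362e-03 -1.67131231e+00] 0.030815035026116596 24.997080664616078
[-0.004, -0.012, 0.578, 0.01, -0.002, -0.002] 3 rows
```

>>> jog_arm([
  [[255,-0.004,-0.008,0.13,0.03,0,0],[255,-0.004,-0.008,0.26,0.06,0,0],[255,-0.004,-0.008,0.36,0.1,0,0],[255,-0.004,-0.008,0.43,0.1,0,0],[255,-0.004,-0.008,0.48,0.1,0,0],[255,-0.004,-0.008,0.52,0.1,0,0],[255,-0.004,-0.008,0.55,0.1,0,0],[255,-0.004,-0.008,0.56,0.1,0,0]],
])

```text
t: 25.6
eef_pos: [0.5959, 0.1399, 0.1056]
ee_rot: [-3.07, -0.001, -1.671]
force: [-0.3, 0.0, 0.3]
width: 0.0311
gripper_force: 25.0
```

>>> jog_arm([
  [[255,0,0,0.006,0,0,0],[255,0,0,0.012,0,0,0],[255,0,0,0.016,0,0,0],[255,0,0,0.016,0,0,0]],
])

```text
t: 26.0
eef_pos: [0.5962, 0.1403, 0.1022]
ee_rot: [-3.07, -0.0, -1.671]
force: [-0.0, -0.6, -0.9]
width: 0.0309
gripper_force: 25.0
```

>>> jog_arm([
  [[255,0,0,0.004,0,0,0],[255,0,0,0.008,0,0,0],[255,0,0,0.008,0,0,0]],
])

```text
t: 26.3
eef_pos: [0.5962, 0.1401, 0.0999]
ee_rot: [-3.07, -0.001, -1.671]
force: [-1.0, -0.1, -0.1]
width: 0.0305
gripper_force: 25.0
```

>>> jog_arm([
  [[255,0,0,0.004,0,0,0],[255,0,0,0.008,0,0,0],[255,0,0,0.01,0,0,0],[255,0,0,0.01,0,0,0]],
])

```text
t: 26.7
eef_pos: [0.5964, 0.1401, 0.0974]
ee_rot: [-3.07, -0.001, -1.671]
force: [0.0, -0.6, -0.7]
width: 0.0308
gripper_force: 25.0
```

>>> jog_arm([
  [[255,0,0,0.004,0,0,0],[255,0,0,0.008,0,0,0],[255,0,0,0.008,0,0,0]],
])

```text
t: 27.0
eef_pos: [0.5964, 0.14, 0.0953]
ee_rot: [-3.07, -0.001, -1.671]
force: [0.2, -0.0, -0.9]
width: 0.0303
gripper_force: 25.0
```

>>> jog_arm([
  [[200,0,0,0,0,0,0],[150,0,0,0,0,0,0],[90,0,0,0,0,0,0],[30,0,0,0,0,0,0],[0,0,0,0,0,0,0],[0,0,0,0,0,0,0],[0,0,0,0,0,0,0],[0,0,0,0,0,0,0]],
])

```text
t: 27.8
eef_pos: [0.5966, 0.1401, 0.0956]
ee_rot: [-3.07, -0.0, -1.671]
force: [0.2, -0.2, 0.8]
width: 0.0784
gripper_force: 0.0
```

>>> jog_arm([
  [[0,0,0,-0.06,0,0,0],[0,0,0,-0.12,0,0,0],[0,0,0,-0.2,0,0,0],[0,0,0,-0.3,-0.1,0,0],[0,0,0,-0.45,-0.1,0,0],[0,0,0,-0.6,-0.1,0,0],[0,0,0,-0.6,-0.1,0,0],[0,0,0,-0.6,-0.1,0,0]],
])

```text
t: 28.6
eef_pos: [0.5862, 0.1415, 0.2462]
ee_rot: [3.136, 0.001, -1.671]
force: [-0.3, -0.0, -1.1]
width: 0.0877
gripper_force: 0.0
```

```bash
cat >> h.py <<'E'
def tags(f):
    h=cv2.cvtColor(f['color'],cv2.COLOR_RGB2HSV)
    m=cv2.inRange(h,(10,90,120),(28,255,255)); m[:, :200]=0;m[:,370:]=0;m[305:]=0;m[:250]=0
    m=cv2.morphologyEx(m,cv2.MORPH_CLOSE,np.ones((9,9)))
    for c in cv2.findContours(m,0,2)[0]:
        if cv2.contourArea(c)<80: continue
        b=cv2.boxPoints(cv2.minAreaRect(c)); P=np.array([onz(f,*p,.01) for p in b])
        e=[P[1]-P[0],P[2]-P[1]]; L=max(e,key=np.linalg.norm); L=L*np.sign(L[0])
        print('tag',P.mean(0).round(4),'size',[np.linalg.norm(x).round(3) for x in e],'yaw',np.arctan2(L[1],L[0]).round(3))
E
python3 - <<'E'
from h import *
s=arm.get_state();print(s['eef_pos'],s['ee_rot'],s['width'])
f=grab('wrist');g=grab('scene');t=grab('top')
for n,x in zip('fgt',(f,g,t)):np.save('11%s.npy'%n,x,allow_pickle=True)
cv2.imwrite('pics/x11.png',np.hstack([cv2.resize(g['color'][160:300,210:370,::-1],(400,350),interpolation=2),cv2.resize(f['color'][110:270,190:350,::-1],(400,350),interpolation=2)]))
tags(t)
E
```

```text
[0.58615449 0.1415103  0.24617992] [ 3.13649176e+00  1.08830580e-03 -1.67083359e+00] 0.08772782200570671
tag [0.4181 0.053  0.01  ] size [np.float64(0.032), np.float64(0.078)] yaw 0.438
tag [ 0.438  -0.0628  0.01  ] size [np.float64(0.031), np.float64(0.078)] yaw 0.219
tag [ 0.4443 -0.1578  0.01  ] size [np.float64(0.031), np.float64(0.079)] yaw 0.182
```

View pics/x11.png

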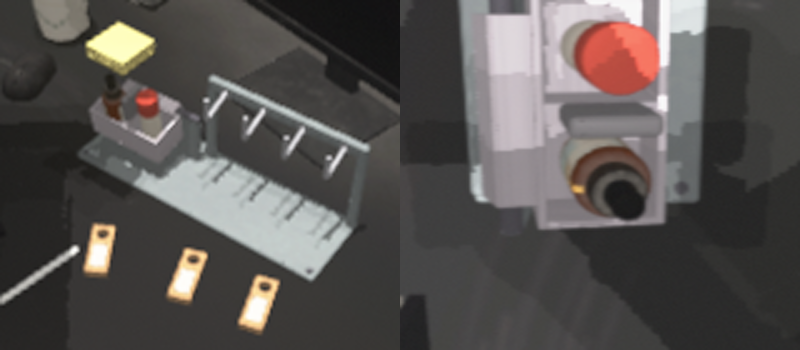

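Run:
```python
from h import *
L=lambda n:np.load(n+'.npy',allow_pickle=True).item()
w3,w5,g,t=L('w3'),L('w5'),L('scene0'),L('top0')
c,s=np.cos(-.1),np.sin(-.1)
W=lambda x,y,z:np.array([.5863+c*x-s*y,-.0162+s*x+c*y,z])
for i in range(4):
    y=.014-.058*i
    print(i,W(0,y,.156).round(4),'tip',[proj(f,W(0,y,.156)).round(1) for f in(w3,w5,g,t)],'bend',[proj(f,W(0,y,.12)).round(1) for f in(w3,w5,g,t)],'bar',[proj(f,W(.042,y,.136)).round(1) for f in (w3,w5,g,t)])
def wires(f,y0,y1,x0,x1,th):
    v=f['color'].min(2)
    m=(v>th).astype('uint8')*255
    print(m[y0:y1,x0:x1].sum()/255)
print(w5['color'][190:225:2,395:435:2].min(2))
```

```text
0 [ 0.5877 -0.0023  0.156 ] tip [array([451.8, 227.4]), array([423.9, 212.4]), array([292.5, 199.5]), array([302.9, 212.3])] bend [array([426.5, 210.6]), array([405.8, 200.2]), array([292.2, 208.1]), array([302.3, 215.5])] bar [array([446.2, 158.7]), array([419.8, 155.3]), array([299.8, 197.4]), array([304.8, 198.2])]
1 [ 0.5819 -0.06    0.156 ] tip [array([540.2, 227.3]), array([497.8, 212.4]), array([308.1, 206.8]), array([326.2, 215.6])] bend [array([502.1, 210.5]), array([470.5, 200.1]), array([307.5, 215.4]), array([324.8, 218.6])] bar [array([531.7, 158.6]), array([491.6, 155.2]), array([315. , 204.4]), array([327.4, 201.3])]
2 [ 0.5761 -0.1177  0.156 ] tip [array([628.3, 227.1]), array([571.6, 212.3]), array([324.4, 214.4]), array([349.5, 218.8])] bend [array([577.5, 210.4]), array([535.2, 200.1]), array([323.4, 223.1]), array([347.4, 221.8])] bar [array([617. , 158.5]), array([563.4, 155.2]), array([330.9, 211.7]), array([350.1, 204.5])]
3 [ 0.5703 -0.1754  0.156 ] tip [array([716.1, 227. ]), array([645.4, 212.3]), array([341.4, 222.3]), array([373. , 222.1])] bend [array([65
[... 1010 characters left out ...]
 228 227
  227 227]
 [230 229 228 229 228 229 228 227 202 122 111 145 179 241 231 227 228 227
  227 227]
 [229 228 229 229 229 229 229 229 230 220 154 145 174 240 233 229 229 228
  228 229]
 [229 229 227 228 229 229 229 229 228 228 226 194 205 227 229 229 229 229
  229 229]
 [229 229 228 228 229 230 229 228 227 227 228 229 229 229 229 229 229 229
  229 229]
 [226 226 226 225 226 227 226 226 226 226 225 226 227 227 227 226 227 226
  226 225]
 [123 125 125 124 125 125 132 132 132 132 131 132 133 135 135 134 136 135
  136 136]
 [ 69  69  68  68  68  68  69  68  67  68  68  67  68  68  68  68  68  68
   67  67]
 [ 68  68  68  68  68  69  68  68  67  68  67  68  68  68  68  68  68  67
   67  67]]
```

Run:
```python
from h import *
w5=np.load('w5.npy',allow_pickle=True).item()
print('tip0',onz(w5,419.8,211,.156))
plan((.53,.11,.24,-.9),(.45,.07,.22,-.13),(.41,.05,.18,.438))
```

```text
tip0 [0.58920176 0.00094465 0.156     ]
[0.146, 0.207, 0.018, 0.011, 0.002, -0.981] 6 rows
[-0.074, 0.35, 0.08, 0.0, 0.0, -0.98] 6 rows
[-0.148, 0.1, 0.16, 0.0, 0.0, -0.723] 4 rows
```

>>> jog_arm([
  [[0,0.146,0.207,0,0.01,0,-0.98],[0,0.146,0.207,0,0.01,0,-0.98],[0,0.146,0.207,0,0.01,0,-0.98],[0,0.146,0.207,0,0.01,0,-0.98],[0,0.146,0.207,0,0.01,0,-0.98],[0,0.146,0.207,0,0.01,0,-0.98]],
])

```text
t: 29.35
eef_pos: [0.5303, 0.1099, 0.2445]
ee_rot: [-3.141, 0.002, -0.898]
force: [0.4, -0.2, 0.3]
width: 0.0875
gripper_force: 0.0
```

>>> jog_arm([
  [[0,-0.074,0.35,0.08,0,0,-0.98],[0,-0.074,0.35,0.08,0,0,-0.98],[0,-0.074,0.35,0.08,0,0,-0.98],[0,-0.074,0.35,0.08,0,0,-0.98],[0,-0.074,0.35,0.08,0,0,-0.98],[0,-0.074,0.35,0.08,0,0,-0.98]],
])

```text
t: 29.95
eef_pos: [0.4504, 0.0702, 0.2249]
ee_rot: [-3.14, 0.001, -0.132]
force: [-0.2, -0.4, -0.4]
width: 0.0878
gripper_force: 0.0
```

>>> jog_arm([
  [[0,-0.148,0.1,0.16,0,0,-0.723],[0,-0.148,0.1,0.16,0,0,-0.723],[0,-0.148,0.1,0.16,0,0,-0.723],[0,-0.148,0.1,0.16,0,0,-0.723],[0,-0.148,0.1,0.16,0,0,-0.723]],
])

```text
t: 30.45
eef_pos: [0.4106, 0.0504, 0.185]
ee_rot: [-3.14, -0.001, 0.433]
force: [1.0, -0.1, 0.0]
width: 0.0877
gripper_force: 0.0
```

```bash
cat >> h.py <<'E'
def wtag(f,zt=.01,ymax=260):
    """tags in a wrist view: corner box and hole on plane zt"""
    h=cv2.cvtColor(f['color'],cv2.COLOR_RGB2HSV)
    m=cv2.inRange(h,(8,60,110),(30,255,255)); m[ymax:]=0
    cs,hi=cv2.findContours(m,cv2.RETR_CCOMP,2)
    for i,c in enumerate(cs):
        if hi[0][i][3]<0 and cv2.contourArea(c)>300:
            r=cv2.minAreaRect(c); P=np.array([onz(f,*p,zt) for p in cv2.boxPoints(r)])
            e=[P[1]-P[0],P[2]-P[1]]; L=max(e,key=np.linalg.norm); L=L*np.sign(L[0])
            print('box',np.round(r[0]),P.mean(0).round(4),[np.linalg.norm(x).round(3) for x in e],'yaw',np.arctan2(L[1],L[0]).round(3))
            j=hi[0][i][2]
            while j>=0:
                if cv2.contourArea(cs[j])>60:
                    (u,v),wh,a=cv2.minAreaRect(cs[j]); col=f['color'][int(v),int(u)].tolist()
                    print('  hole?',round(u,1),round(v,1),np.round(wh,1),col,onz(f,u,v,zt).round(4),onz(f,u,v,0).round(4))
                j=hi[0][j][0]
E
python3 - <<'E'
from h import *
s=arm.get_state();print(s['eef_pos'],s['ee_rot'])
f=grab('wrist','w12');np.save('w12.npy',f,allow_pickle=True);wtag(f)
tags(grab('top'))
print(proj(f,(.418,.053,.01)))
E
```

```text
[0.41058084 0.05036921 0.18500629] [-3.13985422e+00 -6.47176687e-04  4.32770236e-01]
box [454. 232.] [ 0.4466 -0.1538  0.01  ] [np.float64(0.079), np.float64(0.035)] yaw 0.179
  hole? 461.5 213.0 [ 7.8 12. ] [69, 69, 67] [ 0.4705 -0.1483  0.01  ] [ 0.4701 -0.1553 -0.    ]
  hole? 472.2 216.4 [ 5.5 21.9] [247, 236, 185] [ 0.4722 -0.1618  0.01  ] [ 0.4719 -0.1691  0.    ]
box [380. 205.] [ 0.439  -0.0596  0.01  ] [np.float64(0.08), np.float64(0.032)] yaw 0.198
  hole? 376.4 218.5 [21.1 38.6] [247, 247, 247] [ 0.4244 -0.0643  0.01  ] [ 0.4227 -0.0687  0.    ]
  hole? 385.8 183.7 [10.6 14.1] [51, 51, 50] [ 0.4639 -0.0533  0.01  ] [ 0.4633 -0.0574  0.    ]
box [279. 178.] [0.4193 0.0556 0.01  ] [np.float64(0.028), np.float64(0.076)] yaw 0.445
  hole? 279.0 190.0 [18. 32.] [166, 155, 147] [0.4081 0.0504 0.01  ] [0.4059 0.0494 0.    ]
  hole? 279.0 155.5 [14.8 14.8] [43, 43, 42] [0.4427 0.0664 0.01  ] [0.4415 0.0658 0.    ]
tag [ 0.4133 -0.0681  0.01  ] size [np.float64(0.03), np.float64(0.027)] yaw -1.334
tag [ 0.4444 -0.1576  0.01  ] size [np.float64(0.031), np.float64(0.078)] yaw 0.167
[280.63418441 181.12562055]
```

Run:
```python
from h import *
plan((.4157,.054,.003,.443))
```

```text
[0.023, -0.003, 0.729, -0.002, -0.001, -0.017] 4 rows
```

>>> jog_arm([
  [[60,0.023,-0.003,0.2,0,0,0.01],[60,0.023,-0.003,0.4,0,0,0.01],[60,0.023,-0.003,0.55,0,0,0.01],[60,0.023,-0.003,0.65,0,0,0.01],[60,0.023,-0.003,0.69,0,0,0.01],[60,0.023,-0.003,0.69,0,0,0.01],[60,0.023,-0.003,0.69,0,0,0.01]],
], newtons=20)

```text
t: 31.25
eef_pos: [0.4159, 0.0541, 0.013]
ee_rot: [-3.14, -0.001, 0.426]
force: [0.9, 0.0, 0.6]
width: 0.0669
gripper_force: 0.0
```

>>> jog_arm([
  [[60,0,0,0.02,0,0,-0.022],[60,0,0,0.037,0,0,-0.022],[255,0,0,0.037,0,0,-0.022],[255,0,0,0.037,0,0,-0.022],[255,0,0,0.037,0,0,-0.022],[255,0,0,0.037,0,0,-0.022],[255,0,0,0.037,0,0,-0.022],[255,0,0,0.037,0,0,-0.022]],
])

```text
t: 32.05
eef_pos: [0.4163, 0.0576, 0.007]
ee_rot: [-3.136, -0.007, 0.446]
force: [-33.5, 27.9, 60.3]
width: 0.0588
gripper_force: 30.5
```

>>> jog_arm([
  [[255,0,0,0,0,0,0],[255,0,0,0,0,0,0],[255,0,0,-0.2,0,0,0],[255,0,0,-0.4,0,0,0],[255,0,0,-0.6,0,0,0],[255,0,0,-0.75,0,0,0],[255,0,0,-0.75,0,0,0],[255,0,0,-0.75,0,0,0]],
])

```text
t: 32.85
eef_pos: [0.4161, 0.054, 0.1926]
ee_rot: [-3.139, -0.006, 0.446]
force: [-0.8, -0.1, -0.0]
width: 0.0018
gripper_force: 0.0
```

Run:
```python
from h import *
s=arm.get_state();print(s['eef_pos'],s['ee_rot'],s['width'],s['gripper_force'])
f=grab('wrist','w13');wtag(f,s['eef_pos'][2]+.0075)
hx=.0292; tip=np.array([.589,.0005]); p=tip-hx*np.array([np.cos(-.1),np.sin(-.1)])
plan((p[0]-.03,p[1],.185,-.1),(*p,.185,-.1));print(p)
```

```text
[0.41605412 0.05401592 0.1925692 ] [-3.13875826 -0.00577363  0.44553533] 0.0017657343492826862 0.0
box [450. 236.] [ 0.4699 -0.0192  0.2001] [np.float64(0.033), np.float64(0.016)] yaw 0.182
  hole? 457.0 219.5 [ 7.8 12. ] [69, 69, 67] [ 0.4795 -0.0169  0.2001] [ 0.4697 -0.1552  0.    ]
  hole? 467.3 223.4 [ 5. 22.] [247, 236, 185] [ 0.4801 -0.0229  0.2001] [ 0.4709 -0.1692  0.    ]
box [378. 210.] [0.4656 0.0223 0.2001] [np.float64(0.036), np.float64(0.014)] yaw 0.21
  hole? 374.8 223.6 [21.5 36. ] [247, 247, 247] [0.4593 0.0203 0.2001] [ 0.4228 -0.0691  0.    ]
  hole? 383.8 190.3 [11.3 13.4] [49, 49, 47] [0.4766 0.0253 0.2001] [ 0.4629 -0.0574  0.    ]
box [280. 184.] [0.4568 0.0735 0.2001] [np.float64(0.012), np.float64(0.034)] yaw 0.458
  hole? 280.5 195.0 [30. 17.] [165, 154, 146] [0.452  0.0711 0.2001] [0.4059 0.0486 0.    ]
  hole? 280.5 161.5 [14.1 14.1] [43, 44, 42] [0.4672 0.0784 0.2001] [0.4413 0.0656 0.    ]
[0.327, 0.379, 0.025, -0.004, -0.003, 0.695] 4 rows
[0.119, -0.012, -0.0, 0.0, 0.0, 0.0] 1 rows
[0.55994588 0.00341514]
```

Run:
```python
from h import *
t=grab('top');f=grab('wrist')
h=cv2.cvtColor(t['color'],cv2.COLOR_RGB2HSV)
m=cv2.inRange(h,(0,0,130),(180,60,255));k=np.zeros_like(m);k[275:345,235:290]=255;m&=k
c0=np.array([.4193,.0556]);c,s=np.cos(.445),np.sin(.445)
for c_ in cv2.findContours(m,0,2)[0]:
    if cv2.contourArea(c_)>20:
        P=np.array([onz(t,*p,.006)[:2] for p in cv2.boxPoints(cv2.minAreaRect(c_))])-c0
        print('top',cv2.contourArea(c_),np.c_[c*P[:,0]+s*P[:,1],-s*P[:,0]+c*P[:,1]].round(3).tolist())
tags(t)
h=cv2.cvtColor(f['color'],cv2.COLOR_RGB2HSV)
m=cv2.inRange(h,(0,0,150),(180,50,255));m[250:]=0
for c_ in cv2.findContours(m,0,2)[0]:
    if cv2.contourArea(c_)>60:
        P=np.array([onz(f,*p,.006)[:2] for p in cv2.boxPoints(cv2.minAreaRect(c_))])-c0
        print('w',cv2.contourArea(c_),cv2.boundingRect(c_),np.c_[c*P[:,0]+s*P[:,1],-s*P[:,0]+c*P[:,1]].round(3).tolist())
s=arm.get_state();print(s['eef_pos'],s['ee_rot'],s['force'])
```

```text
top 36.0 [[-0.09, 0.109], [-0.048, 0.073], [-0.053, 0.068], [-0.095, 0.104]]
tag [ 0.4175 -0.0675  0.01  ] size [np.float64(0.031), np.float64(0.036)] yaw 0.219
tag [ 0.4442 -0.1576  0.01  ] size [np.float64(0.031), np.float64(0.079)] yaw 0.167
w 238.0 (439, 233, 22, 17) [[-0.082, -0.191], [-0.059, -0.196], [-0.066, -0.216], [-0.09, -0.211]]
w 440.5 (364, 206, 24, 30) [[-0.061, -0.098], [-0.025, -0.107], [-0.032, -0.126], [-0.068, -0.118]]
w 511.5 (192, 181, 64, 69) [[-0.082, 0.106], [0.002, 0.033], [-0.003, 0.027], [-0.088, 0.1]]
w 378.0 (273, 180, 15, 28) [[0.002, 0.008], [0.002, -0.008], [-0.029, -0.008], [-0.03, 0.008]]
w 212.5 (535, 45, 25, 25) [[0.118, -0.259], [0.14, -0.279], [0.134, -0.286], [0.112, -0.267]]
w 109.0 (498, 4, 13, 13) [[0.17, -0.209], [0.178, -0.217], [0.172, -0.225], [0.163, -0.218]]
w 182.0 (470, 0, 27, 19) [[0.164, -0.185], [0.184, -0.2], [0.178, -0.208], [0.159, -0.193]]
w 30310.5 (222, 0, 338, 204) [[0.172, 0.059], [0.254, -0.009], [0.083, -0.325], [-0.033, -0.276]]
[0.41496438 0.05324318 0.19026752] [-3.13963632e+00 -4.90452074e-05  4.45592213e-01] [-0.18282152 -0.12618201 -0.4037511 ]
```

Run:
```python
from h import *
plan((.431,.0612,.02,.445),(.431,.0612,.004,.445))
```

```text
[0.072, 0.0, 0.681, -0.002, -0.0, 0.001] 4 rows
[0.0, -0.0, 0.064, 0.0, 0.0, 0.0] 1 rows
```

>>> jog_arm([
  [[133,0.072,0,0.05,0,0,0],[133,0.072,0,0.15,0,0,0],[133,0.072,0,0.3,0,0,0],[133,0.072,0,0.4,0,0,0],[133,0.072,0,0.5,0,0,0],[133,0.072,0,0.6,0,0,0],[133,0.072,0,0.66,0,0,0],[133,0.072,0,0.66,0,0,0]],
])

```text
t: 33.8
eef_pos: [0.4297, 0.0603, 0.0233]
ee_rot: [-3.14, 0.005, 0.445]
force: [-0.4, 0.5, -0.4]
width: 0.0421
gripper_force: 0.0
```

>>> jog_arm([
  [[133,0,0,0.02,0,0,0],[133,0,0,0.04,0,0,0],[133,0,0,0.055,0,0,0],[133,0,0,0.055,0,0,0]],
])

```text
t: 34.2
eef_pos: [0.4319, 0.0617, 0.0123]
ee_rot: [-3.14, -0.001, 0.446]
force: [-0.6, -0.3, 0.6]
width: 0.0418
gripper_force: 0.0
```

>>> jog_arm([
  [[133,-0.002,0,0.015,0,0,0],[133,-0.002,0,0.03,0,0,0],[133,-0.002,0,0.03,0,0,0]],
])

```text
t: 34.5
eef_pos: [0.4325, 0.062, 0.0049]
ee_rot: [-3.14, -0.003, 0.446]
force: [4.5, -0.7, -3.2]
width: 0.042
gripper_force: 2.2
```

>>> jog_arm([
  [[255,0,0,0,0,0,0],[255,0,0,0,0,0,0],[255,0,0,0,0,0,0],[255,0,0,0,0,0,0],[255,0,0,0,0,0,0]],
])

```text
t: 35.0
eef_pos: [0.4319, 0.0619, 0.0051]
ee_rot: [-3.14, -0.002, 0.446]
force: [0.8, 3.1, 3.8]
width: 0.0279
gripper_force: 20.8
```

>>> jog_arm([
  [[255,0,0,-0.1,0,0,0],[255,0,0,-0.3,0,0,0],[255,0,0,-0.5,0,0,0],[255,0,0,-0.65,0,0,0],[255,0,0,-0.75,0,0,0],[255,0,0,-0.75,0,0,0],[255,0,0,-0.75,0,0,0]],
])

```text
t: 35.7
eef_pos: [0.4306, 0.0607, 0.1921]
ee_rot: [-3.139, -0.001, 0.445]
force: [-0.1, -0.0, -1.0]
width: 0.0278
gripper_force: 20.0
```

Run:
```python
from h import *
s=arm.get_state();print(s['eef_pos'],s['ee_rot'],s['width'],s['gripper_force'],s['force'])
f=grab('wrist','w14');np.save('w14.npy',f,allow_pickle=True);wtag(f,s['eef_pos'][2]+.007,ymax=330)
p=s['eef_pos'];y=s['ee_rot'][2]
for d in(.0128,.029,-.013):print(d,proj(f,(p[0]+d*np.cos(y),p[1]+d*np.sin(y),p[2]+.007)))
```

```text
[0.43058707 0.06072877 0.19206285] [-3.13925359e+00 -8.08185967e-04  4.45426897e-01] 0.027827451614024338 20.000008642673492 [-0.09630828 -0.02275869 -1.03076595]
box [278. 250.] [0.4378 0.0653 0.1991] [np.float64(0.028), np.float64(0.037)] yaw 0.47
  hole? 278.8 242.8 [24.7 24. ] [65, 65, 63] [0.4424 0.0673 0.1991] [0.3642 0.0307 0.    ]
box [451. 241.] [ 0.4825 -0.0147  0.1991] [np.float64(0.025), np.float64(0.016)] yaw 0.179
  hole? 454.5 231.5 [ 7.1 11.3] [70, 70, 67] [ 0.488  -0.0131  0.1991] [ 0.4694 -0.155   0.    ]
box [376. 222.] [0.4741 0.0263 0.1991] [np.float64(0.036), np.float64(0.014)] yaw 0.2
  hole? 375.2 229.6 [22.2 48.1] [247, 247, 247] [0.471  0.0249 0.1991] [ 0.4301 -0.0672 -0.    ]
  hole? 382.5 203.0 [10.6 13.4] [51, 51, 49] [0.4851 0.029  0.1991] [ 0.4627 -0.0578  0.    ]
0.0128 [280.38680277 244.01319262]
0.029 [280.41711433 215.11996086]
-0.013 [280.34195338 286.76401207]
```

Run:
```python
from h import *
plan((.545,.003,.19,-.1))
```

```text
[0.315, 0.405, 0.004, -0.002, 0.002, 0.694] 4 rows
```

>>> jog_arm([
  [[255,0.06,0.08,0,0,0,0.18],[255,0.14,0.18,0,0,0,0.36],[255,0.22,0.28,0,0,0,0.54],[255,0.28,0.36,0,0,0,0.694],[255,0.315,0.405,0,0,0,0.694],[255,0.315,0.405,0,0,0,0.694],[255,0.315,0.405,0,0,0,0.694],[255,0.315,0.405,0,0,0,0.694]],
])

```text
t: 36.55
eef_pos: [0.5451, 0.004, 0.1919]
ee_rot: [-3.139, 0.001, -0.097]
force: [-0.0, -0.4, -0.5]
width: 0.0272
gripper_force: 20.0
```

Run:
```python
from h import *
s=arm.get_state();print(s['eef_pos'],s['ee_rot'])
f=grab('wrist','w15');np.save('w15.npy',f,allow_pickle=True);wtag(f,s['eef_pos'][2]+.007,ymax=330)
for i,P in enumerate([(.5885,-.0005),(.5827,-.0582),(.577,-.116)]): print(i,proj(f,(*P,.156)),proj(f,(*P,.12)))
u,v=proj(f,(.5885,-.0005,.156)).astype(int)
print(f['color'][v-18:v+20:2,u-24:u+24:2].min(2))
```

```text
[0.54508473 0.00396204 0.19190294] [-3.13945805e+00  7.47895359e-04 -9.74948745e-02]
box [417. 237.] [ 0.5541 -0.0691  0.1989] [np.float64(0.014), np.float64(0.018)] yaw 0.184
  hole? 415.8 234.2 [ 8.5 12. ] [69, 69, 67] [ 0.5561 -0.0685  0.1989] [ 0.4671 -0.154   0.    ]
  hole? 412.0 239.1 [24.9 12.4] [137, 110, 83] [ 0.5535 -0.0666  0.1989] [ 0.4611 -0.1497  0.    ]
box [278. 250.] [0.5532 0.0044 0.1989] [np.float64(0.028), np.float64(0.037)] yaw -0.073
  hole? 278.8 242.8 [24.7 24. ] [66, 66, 64] [0.5582 0.0037 0.1989] [0.472  0.0128 0.    ]
box [106. 169.] [0.6054 0.0848 0.1989] [np.float64(0.018), np.float64(0.021)] yaw -0.045
box [21. 10.] [0.6768 0.1034 0.1989] [np.float64(0.018), np.float64(0.008)] yaw 1.472
0 [280.89839339 171.21716071] [280.70920944 162.46380466]
1 [372.25727613 171.46134722] [358.46618907 162.6689925 ]
2 [463.85269156 171.53524432] [436.41243797 162.7280024 ]
[[119 119 118 119 119 119 119 119 120 120 122 133 135 131 118 104 110 120
  120 120 120 120 120 121]
 [120 119 119 120 119 119 120 119 120 119 121 132 135 131 118 104 104 119
  121 121 121 121 121 12
[... 1020 characters left out ...]
01 102 102 103 102 102 102 102 103 103 103 104 103 103 103 102 102
  102 103 103 103 104 103]
 [103 102 102 103 103 103 103 104 103 103 104 103 103 103 103 103 101 102
  102 104 103 103 103 103]
 [103 103 103 103 104 103 103 103 103 102 103 102 103 103 103 103 103 103
  103 104 102 102 103 104]
 [104 104 105 103 104 104 105 103 104 102 102 102 103 104 105 104 104 104
  103 103 103 102 102 104]
 [103 105 104 104 104 104 103 103 104 103 103 103 103 103 103 103 103 104
  104 103 103 102 103 104]
 [104 103 103 103 103 103 104 103 104 102 102 102 102 103 103 103 103 103
  104 103 103 104 103 104]
 [103 103 102 102 103 104 104 102 103 103 103 102 103 102 102 103 103 103
  104 103 103 103 103 103]]
```

Run:
```python
from h import *
f=np.load('w15.npy',allow_pickle=True).item()
t=onz(f,280,169.5,.156);h=onz(f,278.8,242.8,.1975);print(t,h)
d=t-h; y=-.0975
print('tool', d[0]*np.cos(y)+d[1]*np.sin(y), d[0]*np.sin(y)-d[1]*np.cos(y))
```

```text
[ 5.89649634e-01 -3.85854182e-05  1.56000000e-01] [0.55759441 0.00377166 0.1975    ]
tool 0.03227389477580199 0.0006717159974042467
```

>>> jog_arm([
  [[255,0.04,0.002,0,0,0,0.003],[255,0.09,0.002,0,0,0,0.003],[255,0.126,0.002,0,0,0,0.003],[255,0.126,0.002,0,0,0,0.003],[255,0.126,0.002,0,0,0,0.003]],
])

```text
t: 37.1
eef_pos: [0.5775, 0.0, 0.1918]
ee_rot: [-3.139, 0.001, -0.102]
force: [0.2, 0.5, -0.5]
width: 0.0274
gripper_force: 20.0
```

>>> jog_arm([
  [[255,0,0,0.03,0,0,0],[255,0,0,0.06,0,0,0],[255,0,0,0.09,0,0,0],[255,0,0,0.11,0,0,0],[255,0,0,0.11,0,0,0]],
])

```text
t: 37.6
eef_pos: [0.5768, 0.0001, 0.1637]
ee_rot: [-3.14, 0.001, -0.102]
force: [-0.5, 0.3, -0.5]
width: 0.0273
gripper_force: 20.0
```

Run:
```python
from h import *
s=arm.get_state();print(s['eef_pos'],s['ee_rot'],s['force'])
f=grab('wrist','w16');np.save('w16.npy',f,allow_pickle=True)
print(f['color'][222:264:2,254:304:2].min(2))
```

```text
[5.76771415e-01 6.99959954e-05 1.63673443e-01] [-3.13982949e+00  1.45770525e-03 -1.01588264e-01] [-0.51209169  0.33235396 -0.52512971]
[[ 81  79  80  81  80  81  81  81  79  77  78  78  80  80  80  79  77  79
   80  79  81  80  82  83  83]
 [ 80  81  81  81  81  83  83  83  83  82  80  79  79  81  82  82  83  81
   82  81  81  82  83  85  84]
 [ 88  89  90  90  90  92  93  93  93  94  91  89  89  89  90  90  90  90
   89  89  90  93  92  92  93]
 [ 88  90  91  90  91  92  94  92  93  92  92  89  88  88  90  91  91  90
   89  89  91  91  91  92  93]
 [ 88  90  91  90  90  93  93  93  92  93  91  89  87  89  89  91  91  90
   89  89  91  92  92  92  93]
 [ 88  90  91  91  90  91  93  94  91  91  90  88  92  91  89  89  90  91
   89  88  92  92  93  92  93]
 [ 87  90  90  90  90  91  94  92  87  79 108 120 124 123 119  93  79  87
   89  89  91  92  92  93  92]
 [ 87  89  90  90  89  92  93  85  69  65  85 113 119 118 104  69  65  73
   82  87  90  90  92  92  93]
 [ 88  89  90  90  89  91  85  68  64  65  65  70  82  79  66  65  65  64
   69  84  89  90  91  92  93]
 [ 87  89  91  90  8
[... 540 characters left out ...]
71  65  64  64  65  65  64  65  66  75
   78  77  86  90  91  91  93]
 [ 80  89  89  91  89  88  82  79  78  75  71  68  68  67  68  74  78  78
   77  81  87  90  91  91  92]
 [ 80  88  89  90  89  89  87  81  79  77  77  76  77  76  76  77  78  75
   78  84  89  92  91  91  92]
 [ 77  88  90  90  90  90  90  87  81  80  78  75  77  78  76  76  77  78
   83  85  89  90  91  91  92]
 [ 77  89  89  90  89  90  92  90  89  82  83  78  77  76  76  77  80  85
   86  87  88  89  90  90  92]
 [ 76  88  90  91  89  89  91  92  91  92  90  89  86  83  84  87  87  87
   87  87  88  89  90  91  92]
 [ 76  88  90  90  89  89  92  92  92  92  92  92  90  86  84  87  87  88
   87  88  89  89  90  90  91]]
```

Run:
```python
from h import *
f=np.load('w16.npy',allow_pickle=True).item()
h=cv2.cvtColor(f['color'],cv2.COLOR_RGB2HSV)
wtag(f,.1687,330)
t=onz(f,278.3,233,.156);print('tip',t)
for d in(.0125,.0135,.0145): print(d,'hole proj top',proj(f,(.5768+d*.995,-d*.1,.1687)),'bottom',proj(f,(.5768+d*.995,-d*.1,.1587)))
```

```text
box [279. 250.] [5.839e-01 3.000e-04 1.687e-01] [np.float64(0.027), np.float64(0.037)] yaw -0.077
  hole? 278.5 242.5 [24. 24.] [68, 67, 65] [ 0.5892 -0.      0.1687] [0.5162 0.008  0.    ]
box [ 96. 206.] [0.6191 0.0922 0.1687] [np.float64(0.02), np.float64(0.02)] yaw 1.174
box [13. 26.] [0.704  0.1059 0.1687] [np.float64(0.011), np.float64(0.02)] yaw -0.337
tip [5.89647941e-01 9.06400856e-05 1.56000000e-01]
0.0125 hole proj top [280.76918624 242.26632959] bottom [280.70032682 235.21491817]
0.0135 hole proj top [280.76902314 240.548184  ] bottom [280.7000578  233.57829938]
0.0145 hole proj top [280.76885946 238.82397119] bottom [280.69978788 231.93621554]
```

>>> jog_arm([
  [[255,0.002,0,0.02,0,0,0],[255,0.002,0,0.04,0,0,0],[255,0.002,0,0.06,0,0,0],[255,0.002,0,0.075,0,0,0],[255,0.002,0,0.075,0,0,0],[255,0.002,0,0.075,0,0,0]],
])

```text
t: 38.25
eef_pos: [0.578, 0.0002, 0.146]
ee_rot: [-3.139, -0.0, -0.101]
force: [0.3, -0.7, 0.2]
width: 0.0275
gripper_force: 20.0
```

Run:
```python
from h import *
s=arm.get_state();print(s['eef_pos'],s['ee_rot'],s['force'],s['width'])
f=grab('wrist','w17');np.save('w17.npy',f,allow_pickle=True)
print(f['color'][222:264:2,254:304:2].min(2))
```

```text
[5.77972281e-01 1.58788799e-04 1.45976536e-01] [-3.13942118e+00 -1.00529217e-04 -1.01421256e-01] [ 0.28885004 -0.68527273  0.18434151] 0.027544093779805285
[[ 81  79  80  81  81  82  81  80  78  77  78  78  79  79  79  79  78  79
   79  80  79  81  82  82  82]
 [ 80  81  82  81  81  83  83  84  83  83  80  80  80  80  81  82  83  81
   80  82  82  83  83  84  84]
 [ 89  89  91  90  90  91  93  93  93  93  91  89  88  89  90  91  91  90
   90  89  90  92  92  92  94]
 [ 88  90  89  89  91  92  93  93  92  93  91  88  88  88  90  90  89  91
   89  88  90  92  92  91  92]
 [ 88  90  91  90  90  92  93  93  92  91  91  88  87  89  89  90  91  91
   90  89  91  92  92  91  93]
 [ 88  89  91  90  91  91  93  93  92  92  88  87  87  88  87  89  90  90
   89  89  90  92  91  92  93]
 [ 91  89  90  91  89  91  93  92 100 133 106 107 106 108 108  99 102  90
   89  89  90  91  91  92  92]
 [ 90  89  90  90  89  92  92 115 175 177 111 107 107 108 108 117 210 176
  101  88  90  91  91  91  92]
 [ 91  89  91  91  90  90 102 184 192 177 112 107 107 108 108 117 213 215
  194  93  90  91  90  91  92]
[... 561 characters left out ...]
70  68 101 118 120 121 117  94  67  74
   77  77  85  91  91  90  93]
 [ 79  88  89  91  89  88  82  79  77  75  74  94 110 109  84  75  77  79
   76  82  87  89  91  91  92]
 [ 80  88  90  90  89  89  85  79  79  77  76  77  78  77  77  76  77  76
   77  85  88  91  91  91  92]
 [ 76  88  89  90  90  90  89  87  80  80  77  75  77  77  77  77  76  78
   83  87  89  90  91  91  92]
 [ 77  88  90  90  89  91  92  90  88  83  82  78  76  76  77  77  80  85
   86  86  89  89  90  90  92]
 [ 77  88  90  90  89  90  91  92  91  90  90  90  85  82  84  86  86  87
   87  87  87  89  90  90  92]
 [ 77  87  90  91  89  90  92  92  92  92  92  91  90  86  84  87  87  87
   87  86  88  89  90  90  92]]
```

>>> jog_arm([
  [[255,0,0,0.01,0,0,0],[255,0,0,0.016,0,0,0],[255,0,0,0.016,0,0,0],[133,0,0,0.016,0,0,0],[133,0,0,0.016,0,0,0],[133,0,0,0.016,0,0,0],[133,0,0,0.016,0,0,0],[133,0,0,0.016,0,0,0]],
])

```text
t: 39.1
eef_pos: [0.578, 0.0002, 0.1421]
ee_rot: [-3.139, -0.0, -0.102]
force: [1.3, 0.1, -0.3]
width: 0.0418
gripper_force: 0.0
```

>>> jog_arm([
  [[133,0,0,0,0,0,0],[133,0,0,0,0,0,0],[133,0,0,-0.05,0,0,0],[133,0,0,-0.12,0,0,0],[133,0,0,-0.2,0,0,0],[133,0,0,-0.28,0,0,0],[133,0,0,-0.28,0,0,0]],
])

```text
t: 39.8
eef_pos: [0.5798, 0.0002, 0.2162]
ee_rot: [-3.138, -0.006, -0.101]
force: [0.2, 0.6, -0.1]
width: 0.042
gripper_force: 0.0
```

Run:
```python
from h import *
s=arm.get_state();print(s['eef_pos'],s['force'],s['width'])
g=grab('scene');t=grab('top');f=grab('wrist')
for n,x in zip('fgt',(f,g,t)):np.save('18%s.npy'%n,x,allow_pickle=True)
def om(f,box):
    h=cv2.cvtColor(f['color'],cv2.COLOR_RGB2HSV);m=cv2.inRange(h,(8,70,80),(30,255,255));k=np.zeros_like(m);k[box[1]:box[3],box[0]:box[2]]=1;m*=k
    return [(cv2.boundingRect(c),cv2.contourArea(c)) for c in cv2.findContours(m,0,2)[0] if cv2.contourArea(c)>8]
print('scene',om(g,(265,185,330,250)),proj(g,(.589,0,.12)),proj(g,(.589,0,.062)))
print('wrist',om(f,(200,100,400,330)))
tags(t)
plan((.5,-.03,.2,.05),(.42,-.06,.18,.2))
```

```text
[5.79769048e-01 1.80494049e-04 2.16214023e-01] [ 0.18646821  0.64858852 -0.07075347] 0.041962775982791425
scene [((289, 202, 11, 19), 57.0)] [291.78421597 207.62284551] [291.34339982 220.80029068]
wrist [((200, 274, 3, 10), 10.5), ((356, 271, 17, 54), 446.0), ((392, 242, 8, 10), 34.5), ((262, 159, 35, 39), 772.0)]
tag [ 0.4382 -0.0628  0.01  ] size [np.float64(0.031), np.float64(0.078)] yaw 0.219
tag [ 0.4443 -0.1578  0.01  ] size [np.float64(0.032), np.float64(0.079)] yaw 0.176
[-0.297, 0.151, 0.048, -0.003, -0.001, -0.193] 2 rows
[-0.326, 0.104, 0.08, 0.0, 0.0, -0.191] 2 rows
```

>>> jog_arm([
  [[133,-0.297,0.151,0,0,0,-0.193],[133,-0.297,0.151,0,0,0,-0.193],[133,-0.297,0.151,0,0,0,-0.193],[133,-0.297,0.151,0.04,0,0,-0.193]],
])

```text
t: 40.35
eef_pos: [0.5006, -0.0301, 0.2028]
ee_rot: [-3.139, -0.003, 0.05]
force: [0.3, 0.4, 1.2]
width: 0.042
gripper_force: 0.0
```

>>> jog_arm([
  [[133,-0.326,0.104,0.1,0,0,-0.19],[133,-0.326,0.104,0.1,0,0,-0.19],[133,-0.326,0.104,0.1,0,0,-0.19],[133,-0.326,0.104,0.1,0,0,-0.19]],
])

```text
t: 40.75
eef_pos: [0.4202, -0.06, 0.1763]
ee_rot: [-3.14, -0.001, 0.199]
force: [0.8, 0.4, 0.7]
width: 0.042
gripper_force: 0.0
```

```bash
cat >> h.py <<'E'
def near(f,p,zt=.01): print('expect px',proj(f,p).round(0)); wtag(f,zt)
E
python3 - <<'E'
from h import *
s=arm.get_state();print(s['eef_pos'],s['ee_rot'])
f=grab('wrist','w19');near(f,(.4385,-.062,.01))
g=grab('scene');h=cv2.cvtColor(g['color'],cv2.COLOR_RGB2HSV);m=cv2.inRange(h,(8,70,80),(30,255,255))[190:240,275:320];print('hang',275+np.nonzero(m)[1].mean(),190+np.nonzero(m)[0].mean(),m.sum()/255)
E
```

```text
[ 0.42019739 -0.05998167  0.17630745] [-3.13960012e+00 -5.03159551e-04  1.98935324e-01]
expect px [285. 174.]
box [372. 183.] [ 0.4456 -0.1555  0.01  ] [np.float64(0.079), np.float64(0.031)] yaw 0.18
  hole? 370.8 197.3 [19.1 38.6] [215, 202, 190] [ 0.4314 -0.1583  0.01  ] [ 0.4294 -0.1618  0.    ]
  hole? 373.5 160.0 [12.  14.8] [51, 50, 49] [ 0.471  -0.1496  0.01  ] [ 0.4701 -0.1529  0.    ]
box [284. 171.] [ 0.4396 -0.0598  0.01  ] [np.float64(0.028), np.float64(0.077)] yaw 0.215
  hole? 284.0 183.5 [18. 33.] [168, 156, 148] [ 0.4278 -0.0628  0.01  ] [ 0.4256 -0.0634  0.    ]
  hole? 283.3 148.3 [14.8 15.6] [44, 43, 43] [ 0.4642 -0.0545  0.01  ] [ 0.4632 -0.0548  0.    ]
hang 293.7974683544304 211.84810126582278 79.0
```

Run:
```python
from h import *
plan((.4494,-.0577,.005,.213))
```

```text
[0.111, 0.016, 0.687, -0.002, -0.001, -0.017] 4 rows
```

>>> jog_arm([
  [[133,0.05,0.016,0.1,0,0,-0.017],[133,0.111,0.016,0.25,0,0,-0.017],[133,0.111,0.016,0.4,0,0,-0.017],[133,0.111,0.016,0.52,0,0,-0.017],[133,0.111,0.016,0.6,0,0,-0.017],[133,0.111,0.016,0.65,0,0,-0.017],[133,0.111,0.016,0.67,0,0,-0.017],[133,0.111,0.016,0.67,0,0,-0.017]],
])

```text
t: 41.65
eef_pos: [0.4486, -0.0578, 0.0085]
ee_rot: [-3.14, 0.001, 0.213]
force: [-0.2, -0.6, -0.0]
width: 0.0422
gripper_force: 0.0
```

>>> jog_arm([
  [[133,0,0,0.005,0,0,0],[133,0,0,0.01,0,0,0],[133,0,0,0.01,0,0,0]],
])

```text
t: 41.95
eef_pos: [0.4486, -0.0579, 0.0073]
ee_rot: [-3.139, -0.002, 0.213]
force: [-0.1, 0.5, -0.3]
width: 0.0418
gripper_force: 0.0
```

Slightly lower, close, lift and carry towards hook 1.

>>> jog_arm([
  [[133,0,0,0.01,0,0,0],[133,0,0,0.01,0,0,0],[255,0,0,0.01,0,0,0],[255,0,0,0.01,0,0,0],[255,0,0,0.01,0,0,0],[255,0,0,0.01,0,0,0],[255,0,0,0.01,0,0,0]],
])

```text
t: 42.65
eef_pos: [0.4482, -0.058, 0.0044]
ee_rot: [-3.139, -0.001, 0.213]
force: [0.4, -0.4, 1.3]
width: 0.0277
gripper_force: 20.0
```

>>> jog_arm([
  [[255,0,0,-0.1,0,0,0],[255,0,0,-0.3,0,0,0],[255,0,0,-0.5,0,0,0],[255,0,0,-0.65,0,0,0],[255,0,0,-0.75,0,0,0],[255,0,0,-0.75,0,0,0],[255,0,0,-0.75,0,0,0]],
])

```text
t: 43.35
eef_pos: [0.4481, -0.0583, 0.192]
ee_rot: [-3.139, -0.002, 0.212]
force: [0.2, -0.5, -1.5]
width: 0.0275
gripper_force: 20.0
```

Run:
```python
from h import *
s=arm.get_state();print(s['eef_pos'],s['ee_rot'],s['width'],s['gripper_force'])
f=grab('wrist','w20');wtag(f,s['eef_pos'][2]+.0045,330)
plan((.54,-.054,.19,-.1))
```

```text
[ 0.44805201 -0.05831768  0.19203952] [-3.13895791e+00 -2.15372817e-03  2.12385548e-01] 0.027544713457751686 19.999847039580345
box [280. 320.] [ 0.4119 -0.0655  0.1965] [np.float64(0.028), np.float64(0.012)] yaw -1.357
box [278. 246.] [ 0.4571 -0.0549  0.1965] [np.float64(0.028), np.float64(0.042)] yaw 0.236
  hole? 278.5 234.0 [24.7 24.7] [67, 67, 64] [ 0.4647 -0.0536  0.1965] [ 0.3878 -0.0693  0.    ]
box [362. 205.] [ 0.4891 -0.0929  0.1965] [np.float64(0.036), np.float64(0.014)] yaw 0.173
  hole? 362.7 216.9 [21.9 31.8] [247, 247, 247] [ 0.4836 -0.0948  0.1965] [ 0.4305 -0.163   0.    ]
  hole? 364.0 184.0 [11.3 14.1] [47, 46, 45] [ 0.5007 -0.0904  0.1965] [ 0.4694 -0.1529  0.    ]
[0.365, 0.061, 0.005, -0.003, 0.0, 0.398] 3 rows
```

>>> jog_arm([
  [[255,0.08,0.015,0,0,0,0.1],[255,0.18,0.03,0,0,0,0.25],[255,0.28,0.045,0,0,0,0.398],[255,0.34,0.061,0,0,0,0.398],[255,0.365,0.061,0,0,0,0.398],[255,0.365,0.061,0,0,0,0.398],[255,0.365,0.061,0,0,0,0.398]],
])

```text
t: 44.1
eef_pos: [0.5395, -0.0542, 0.1911]
ee_rot: [-3.14, 0.002, -0.1]
force: [-0.9, 0.7, -0.6]
width: 0.0279
gripper_force: 20.0
```

```bash
cat >> h.py <<'E'
def hookalign(guess,ztag):
    s=arm.get_state(); f=grab('wrist'); print(s['eef_pos'].round(4),s['ee_rot'].round(4))
    u,v=proj(f,(*guess,.156)).round().astype(int)
    p=f['color'][v-14:v+14:2,u-20:u+21:2].min(2); print('tip guess',u,v); print(p)
    wtag(f,ztag,330); np.save('al.npy',f,allow_pickle=True)
E
python3 - <<'E'
from h import *
hookalign((.5838,-.0577),arm.get_state()['eef_pos'][2]+.0055)
E
```

```text
[ 0.5395 -0.0542  0.1911] [-3.1396e+00  1.6000e-03 -9.9800e-02]
tip guess 279 170
[[121 122 122 122 123 124 123 123 122 134 137 133 123 105 113 123 123 124
  122 123 123]
 [122 123 123 123 123 122 122 121 123 133 133 131 124 107 120 121 122 123
  122 122 121]
 [122 123 123 122 122 122 121 122 114 109 107 108 112 120 122 121 122 122
  121 121 122]
 [122 123 122 122 122 121 122 121 111 108 107 107 106 121 122 122 122 121
  121 123 123]
 [122 121 122 122 122 121 122 120 109 108 108 108 105 121 121 122 121 121
  122 122 123]
 [121 119 118 118 118 117 117 106 110 120 125 123 109 118 122 121 121 122
  122 122 119]
 [106 105 105 104 103 104 104 105 122 135 139 136 126 116 118 107 106 106
  107 107 105]
 [104 104 104 104 104 105 106 105 128 140 154 143 129 107 104 106 105 105
  105 104 105]
 [105 105 106 106 106 104 105 104 123 136 139 137 127 107 104 105 106 107
  104 105 104]
 [104 104 104 104 105 104 104 104 108 124 129 126 111 104 104 105 106 105
  104 104 105]
 [104 105 104 105 105 104 103 104 105 106 105 104 104 105 105 104 106 105
  104 104 105]
 [104 103 103 103 104 102 102 104 106 1
[... 187 characters left out ...]
5 105 104 105 104 105 105
  104 105 105]]
box [280. 320.] [ 0.5033 -0.0499  0.1966] [np.float64(0.028), np.float64(0.012)] yaw 1.472
box [368. 238.] [ 0.5499 -0.1021  0.1966] [np.float64(0.014), np.float64(0.019)] yaw 0.187
  hole? 362.5 243.5 [21.2 11.3] [247, 241, 195] [ 0.5471 -0.099   0.1966] [ 0.4555 -0.1472  0.    ]
  hole? 366.8 234.2 [ 8.5 12. ] [71, 71, 68] [ 0.5522 -0.1014  0.1966] [ 0.4672 -0.1526  0.    ]
box [278. 246.] [ 0.5493 -0.0539  0.1966] [np.float64(0.028), np.float64(0.042)] yaw -0.076
  hole? 278.5 234.0 [24.7 24.7] [67, 66, 63] [ 0.557  -0.0547  0.1966] [ 0.4781 -0.0461  0.    ]
box [203. 142.] [ 0.6084 -0.023   0.1966] [np.float64(0.027), np.float64(0.016)] yaw 1.471
```

```bash
cat >> h.py <<'E'
def delta(tip,hole,zt,yaw=-.1):
    f=np.load('al.npy',allow_pickle=True).item(); t=onz(f,*tip,.156);h=onz(f,*hole,zt); d=t-h
    print(t.round(4),h.round(4),'units x,y',np.round([(d[0]*np.cos(yaw)+d[1]*np.sin(yaw))/.25,(d[0]*np.sin(yaw)-d[1]*np.cos(yaw))/.25],4))
E
python3 -c "
from h import *
delta((279,170.3),(278.5,234),.1966)"
```

```text
[ 0.5837 -0.0576  0.156 ] [ 0.557  -0.0547  0.1966] units x,y [0.1073 0.0008]
```

>>> jog_arm([
  [[255,0.04,0.001,0,0,0,0],[255,0.08,0.001,0,0,0,0],[255,0.11,0.001,0,0,0,0],[255,0.11,0.001,0,0,0,0],[255,0.11,0.001,0.04,0,0,0],[255,0.11,0.001,0.08,0,0,0],[255,0.11,0.001,0.11,0,0,0],[255,0.11,0.001,0.11,0,0,0]],
])

```text
t: 44.95
eef_pos: [0.5667, -0.0571, 0.1626]
ee_rot: [-3.14, 0.003, -0.1]
force: [1.0, 0.4, -0.2]
width: 0.0275
gripper_force: 20.0
```

>>> jog_arm([
  [[255,0,0,0.02,0,0,0],[255,0,0,0.04,0,0,0],[255,0,0,0.06,0,0,0],[255,0,0,0.075,0,0,0],[255,0,0,0.075,0,0,0]],
])

```text
t: 45.45
eef_pos: [0.5676, -0.057, 0.145]
ee_rot: [-3.139, 0.001, -0.1]
force: [0.1, 0.3, -0.5]
width: 0.0278
gripper_force: 20.0
```

Run:
```python
from h import *
s=arm.get_state();print(s['eef_pos'],s['ee_rot'],s['force'],s['width'])
f=grab('wrist','w21')
print(f['color'][214:256:2,254:304:2].min(2))
```

```text
[ 0.56755704 -0.05698449  0.14499962] [-3.13942946e+00  7.05214220e-04 -1.00041032e-01] [ 0.11333154  0.28022827 -0.46709134] 0.027765466111175686
[[ 81  80  82  81  82  83  83  83  82  82  79  79  80  81  82  81  82  82
   82  82  83  82  83  83  85]
 [ 89  91  92  91  90  93  94  94  93  94  92  89  88  90  90  91  92  92
   90  91  91  93  93  93  94]
 [ 90  91  92  92  91  94  95  95  95  94  92  90  90  91  91  91  92  92
   91  90  92  93  94  93  94]
 [ 90  91  91  92  92  93  95  93  93  94  92  88  89  90  90  92  92  91
   90  91  91  94  94  94  95]
 [ 91  92  92  92  91  93  95  94  94  94  91  88  88  88  90  91  92  91
   91  91  92  93  93  94  94]
 [ 90  91  93  91  91  94  96  93  92  99  97  99 103 104  98  91  92  92
   91  91  91  93  94  93  95]
 [ 90  91  91  92  91  92  94 101 147 188 117 108 110 109 109 111 131  98
   89  90  91  92  94  95  94]
 [ 90  91  92  91  91  93  98 177 196 193 116 109 108 109 110 110 135 139
  109  89  92  92  93  93  94]
 [ 90  91  92  92  91  91 151 194 197 183 113 109 108 110 110 112 155 165
  165 103  90  91  92  93  94]
 [ 89  9
[... 552 characters left out ...]
72  71 114 122 123 124 123 113  73  76
   77  79  87  92  92  92  93]
 [ 87  90  91  92  90  89  82  80  80  76  86 115 119 119 116  89  79  79
   79  84  88  92  92  93  94]
 [ 87  90  91  92  91  91  89  82  81  80  77  80  88  86  81  77  78  78
   80  87  90  92  91  92  94]
 [ 89  90  91  91  91  92  92  88  82  82  79  78  79  80  77  77  79  81
   86  87  90  92  92  92  94]
 [ 88  89  92  92  90  91  93  93  91  88  84  82  78  77  78  82  85  87
   89  89  90  90  91  92  93]
 [ 86  90  91  91  90  91  93  94  92  92  93  92  88  85  87  88  88  89
   89  88  89  90  91  92  94]
 [ 82  89  91  92  90  92  93  93  95  93  93  93  92  88  87  89  89  88
   89  89  89  91  92  92  94]]
```

>>> jog_arm([
  [[255,0,0,0.008,0,0,0],[255,0,0,0.012,0,0,0],[255,0,0,0.012,0,0,0],[133,0,0,0.012,0,0,0],[133,0,0,0.012,0,0,0],[133,0,0,0.012,0,0,0],[133,0,0,0.012,0,0,0],[133,0,0,0.012,0,0,0]],
])

```text
t: 46.3
eef_pos: [0.5679, -0.057, 0.1427]
ee_rot: [-3.139, -0.0, -0.1]
force: [-0.5, 0.1, -0.4]
width: 0.0421
gripper_force: 0.0
```

>>> jog_arm([
  [[133,0,0,0,0,0,0],[133,0,0,0,0,0,0],[133,0,0,-0.05,0,0,0],[133,0,0,-0.12,0,0,0],[133,0,0,-0.2,0,0,0],[133,0,0,-0.26,0,0,0],[133,0,0,-0.26,0,0,0]],
])

```text
t: 47.0
eef_pos: [0.5694, -0.057, 0.211]
ee_rot: [-3.138, -0.005, -0.1]
force: [0.5, -0.2, 0.2]
width: 0.0418
gripper_force: 0.0
```

```bash
cat >> h.py <<'E'
def hang(g):
    h=cv2.cvtColor(g['color'],cv2.COLOR_RGB2HSV);m=cv2.inRange(h,(8,70,80),(30,255,255));m[:190]=0;m[248:]=0;m[:,:275]=0;m[:,350:]=0
    print('hang',[(cv2.boundingRect(c),cv2.contourArea(c)) for c in cv2.findContours(m,0,2)[0] if cv2.contourArea(c)>5])
E
python3 - <<'E'
from h import *
s=arm.get_state();print(s['eef_pos'],s['width'])
g=grab('scene');hang(g);print([proj(g,p).round(0).tolist() for p in((.589,0,.12),(.589,0,.065),(.583,-.058,.12),(.583,-.058,.065))])
tags(grab('top'))
plan((.5,-.11,.2,.05),(.428,-.159,.178,.18))
E
```

```text
[ 0.56938743 -0.05704789  0.21098073] 0.041752764633521865
hang [((304, 209, 11, 20), 113.5), ((289, 202, 11, 19), 59.5)]
[[292.0, 208.0], [291.0, 220.0], [307.0, 215.0], [306.0, 228.0]]
tag [ 0.4443 -0.1578  0.01  ] size [np.float64(0.031), np.float64(0.079)] yaw 0.182
[-0.249, 0.238, 0.032, -0.004, -0.002, -0.191] 2 rows
[-0.297, 0.181, 0.088, 0.0, 0.0, -0.166] 2 rows
```

Both tags hang. On to the third.

>>> jog_arm([
  [[133,-0.249,0.238,0,0,0,-0.19],[133,-0.249,0.238,0,0,0,-0.19],[133,-0.249,0.238,0,0,0,-0.19],[133,-0.249,0.238,0.03,0,0,-0.19]],
])

```text
t: 47.5
eef_pos: [0.5, -0.1106, 0.2004]
ee_rot: [-3.139, -0.002, 0.048]
force: [0.7, 1.0, 0.7]
width: 0.0421
gripper_force: 0.0
```

>>> jog_arm([
  [[133,-0.297,0.181,0.09,0,0,-0.166],[133,-0.297,0.181,0.09,0,0,-0.166],[133,-0.297,0.181,0.09,0,0,-0.166],[133,-0.297,0.181,0.09,0,0,-0.166],[133,-0.297,0.181,0.09,0,0,-0.166]],
])

```text
t: 48.0
eef_pos: [0.4292, -0.1585, 0.1772]
ee_rot: [-3.14, -0.001, 0.18]
force: [0.8, 0.7, 1.0]
width: 0.0421
gripper_force: 0.0
```

Run:
```python
from h import *
s=arm.get_state();print(s['eef_pos'],s['ee_rot'])
f=grab('wrist','w22');near(f,(.4455,-.1555,.01))
```

```text
[ 0.42919008 -0.15852418  0.17719795] [-3.13959506e+00 -9.71649727e-04  1.79944707e-01]
expect px [280. 175.]
box [280. 174.] [ 0.4453 -0.1555  0.01  ] [np.float64(0.027), np.float64(0.077)] yaw 0.193
  hole? 280.0 185.0 [18. 32.] [162, 151, 143] [ 0.4342 -0.1575  0.01  ] [ 0.432  -0.1579  0.    ]
  hole? 280.0 150.0 [15.6 15.6] [41, 41, 41] [ 0.4709 -0.1508  0.01  ] [ 0.4698 -0.151   0.    ]
```

Run:
```python
from h import *
plan((.4551,-.1536,.005,.183))
```

```text
[0.104, 0.001, 0.689, -0.003, -0.001, -0.003] 4 rows
```

>>> jog_arm([
  [[133,0.05,0.001,0.1,0,0,-0.003],[133,0.104,0.001,0.25,0,0,-0.003],[133,0.104,0.001,0.4,0,0,-0.003],[133,0.104,0.001,0.52,0,0,-0.003],[133,0.104,0.001,0.6,0,0,-0.003],[133,0.104,0.001,0.65,0,0,-0.003],[133,0.104,0.001,0.68,0,0,-0.003],[133,0.104,0.001,0.685,0,0,-0.003]],
])

```text
t: 48.85
eef_pos: [0.4539, -0.1537, 0.0052]
ee_rot: [-3.139, 0.001, 0.183]
force: [-0.5, -0.1, 0.8]
width: 0.042
gripper_force: 0.0
```

>>> jog_arm([
  [[133,0,0,0.004,0,0,0],[133,0,0,0.006,0,0,0],[255,0,0,0.006,0,0,0],[255,0,0,0.006,0,0,0],[255,0,0,0.006,0,0,0],[255,0,0,0.006,0,0,0],[255,0,0,0.006,0,0,0]],
])

```text
t: 49.55
eef_pos: [0.4541, -0.1541, 0.0051]
ee_rot: [-3.14, -0.002, 0.182]
force: [-0.6, 0.9, 5.7]
width: 0.0275
gripper_force: 20.0
```

>>> jog_arm([
  [[255,0,0,-0.1,0,0,0],[255,0,0,-0.3,0,0,0],[255,0,0,-0.5,0,0,0],[255,0,0,-0.65,0,0,0],[255,0,0,-0.75,0,0,0],[255,0,0,-0.75,0,0,0],[255,0,0,-0.75,0,0,0]],
])

```text
t: 50.25
eef_pos: [0.4536, -0.1544, 0.1923]
ee_rot: [-3.139, -0.002, 0.182]
force: [-0.2, 0.4, -0.7]
width: 0.0274
gripper_force: 20.0
```

Run:
```python
from h import *
s=arm.get_state();print(s['eef_pos'],s['ee_rot'],s['width'],s['gripper_force'])
plan((.534,-.112,.19,-.1))
```

```text
[ 0.45362327 -0.15438582  0.19233741] [-3.13910619e+00 -2.16927111e-03  1.81672752e-01] 0.02739681832009447 19.99982178211212
[0.347, -0.109, 0.01, -0.004, -0.002, 0.359] 2 rows
```

>>> jog_arm([
  [[255,0.08,-0.025,0,0,0,0.1],[255,0.18,-0.055,0,0,0,0.25],[255,0.27,-0.085,0,0,0,0.359],[255,0.33,-0.109,0,0,0,0.359],[255,0.347,-0.109,0.005,0,0,0.359],[255,0.347,-0.109,0.005,0,0,0.359],[255,0.347,-0.109,0.005,0,0,0.359]],
])

```text
t: 50.95
eef_pos: [0.5332, -0.1123, 0.1904]
ee_rot: [-3.139, 0.001, -0.099]
force: [-0.2, -0.4, 0.2]
width: 0.0278
gripper_force: 20.0
```

Run:
```python
from h import *
hookalign((.578,-.1153),arm.get_state()['eef_pos'][2]+.0055)
```

```text
[ 0.5332 -0.1123  0.1904] [-3.1394e+00  1.2000e-03 -9.9000e-02]
tip guess 278 170
[[127 126 126 126 126 127 127 127 126 135 139 137 129 109 108 118 126 127
  126 127 126]
 [127 126 125 125 127 129 128 127 127 134 132 131 129 121 124 125 125 125
  126 127 127]
 [126 125 125 126 126 127 128 127 121 112 108 110 111 120 125 126 126 126
  126 128 127]
 [125 125 125 125 125 126 126 127 117 109 108 110 107 120 126 125 127 127
  126 127 128]
 [125 124 124 126 125 126 126 126 115 109 111 111 108 120 125 126 125 127
  127 128 128]
 [124 121 121 121 122 121 116 110 114 125 131 130 118 119 126 126 127 127
  128 129 126]
 [108 107 108 108 107 108 109 108 122 139 143 141 132 121 115 110 110 111
  112 111 110]
 [108 108 107 107 108 108 109 109 127 142 153 146 136 117 108 109 110 109
  109 110 109]
 [108 109 109 108 108 109 109 109 121 137 141 140 131 110 108 108 109 109
  109 109 109]
 [110 110 109 109 109 109 109 109 110 122 128 127 115 108 107 108 108 109
  109 109 110]
 [109 109 109 109 109 109 109 109 110 108 111 110 109 109 108 108 108 108
  110 110 110]
 [108 108 109 109 110 108 110 109 108 1
[... 182 characters left out ...]
08 109 109 109 109 109 111 109
  109 108 107]]
box [280. 320.] [ 0.497  -0.1081  0.1959] [np.float64(0.028), np.float64(0.012)] yaw 1.473
box [278. 245.] [ 0.5435 -0.1121  0.1959] [np.float64(0.027), np.float64(0.043)] yaw -0.075
  hole? 278.8 232.3 [25.5 24.7] [68, 68, 65] [ 0.5517 -0.1131  0.1959] [ 0.4744 -0.1048  0.    ]
box [202. 142.] [ 0.6021 -0.0806  0.1959] [np.float64(0.028), np.float64(0.016)] yaw 1.471
box [130. 144.] [ 0.6048 -0.0453  0.1959] [np.float64(0.041), np.float64(0.014)] yaw -1.309
  hole? 115.5 150.0 [27. 10.] [247, 240, 193] [ 0.6026 -0.0377  0.1959] [0.5903 0.0668 0.    ]
  hole? 96.8 152.2 [18.4 12. ] [247, 242, 199] [ 0.6025 -0.0282  0.1959] [0.59   0.0884 0.    ]
```

```bash
python3 -c "
from h import *
delta((278.3,170.1),(278.8,232.3),.1959)"
```

```text
[ 0.5777 -0.1153  0.156 ] [ 0.5516 -0.1131  0.1959] units x,y [ 0.1046 -0.0017]
```

>>> jog_arm([
  [[255,0.04,-0.001,0,0,0,0],[255,0.08,-0.001,0,0,0,0],[255,0.107,-0.001,0,0,0,0],[255,0.107,-0.001,0,0,0,0],[255,0.107,-0.001,0.04,0,0,0],[255,0.107,-0.001,0.08,0,0,0],[255,0.107,-0.001,0.11,0,0,0],[255,0.107,-0.001,0.11,0,0,0]],
])

```text
t: 51.8
eef_pos: [0.5595, -0.1143, 0.1617]
ee_rot: [-3.14, 0.003, -0.1]
force: [-0.4, -0.4, -0.1]
width: 0.0278
gripper_force: 20.0
```

>>> jog_arm([
  [[255,0,0,0.02,0,0,0],[255,0,0,0.04,0,0,0],[255,0,0,0.06,0,0,0],[255,0,0,0.075,0,0,0],[255,0,0,0.075,0,0,0]],
])

```text
t: 52.3
eef_pos: [0.5604, -0.1143, 0.1441]
ee_rot: [-3.139, 0.001, -0.1]
force: [-0.1, 0.4, 0.6]
width: 0.0275
gripper_force: 20.0
```

Run:
```python
from h import *
s=arm.get_state();print(s['eef_pos'],s['ee_rot'],s['force'],s['width'])
f=grab('wrist','w23')
print(f['color'][222:252:2,260:300:2].min(2))
```

```text
[ 0.56038882 -0.11432317  0.1441203 ] [-3.13936784e+00  7.35451419e-04 -9.99977356e-02] [-0.13061097  0.41676061  0.58683248] 0.02749391021961165
[[ 93  92  94  96  97  94 103  97  99 101 103  97  91  92  92  92  93  93
   96  94]
 [ 93  93  94  96  96 144 197 138 110 110 111 112 111 114  92  90  92  93
   94  94]
 [ 93  93  95  97 174 201 201 137 110 111 111 112 111 134 141 111  90  92
   94  95]
 [ 93  92  93 141 201 203 199 127 111 111 111 112 110 132 143 143  95  92
   93  93]
 [ 93  92 101 195 203 200 198 127 111 111 110 111 110 133 144 145 151  93
   93  94]
 [ 93  91 100 199 202 201 196 118 113 115 115 115 111 183 221 221 213  97
   93  94]
 [ 94  91  89 177 198 198 192 119 121 123 124 123 116 184 222 222 185  88
   92  94]
 [ 93  90  83  99 106 105 108 118 125 127 129 127 122 113 110 112  89  86
   92  94]
 [ 93  91  86  81  73  68  74 119 126 130 135 128 124  98  68  76  79  87
   92  93]
 [ 93  91  88  81  81  73  70 108 124 127 129 127 120  89  77  80  81  88
   94  94]
 [ 94  93  91  85  82  80  78  89 118 122 123 121 106  82  80  80  84  90
   93  94]
 [ 94  93  92  91  83  83  80  79  79  97 100  90  80  79  80  81  89  92
   93  94]
 [ 94  93  93  94  91  85  82  79  79  79  80  79  79  79  82  87  89  92
   93  94]
 [ 93  91  93  95  93  93  89  86  82  78  80  80  81  86  89  89  90  91
   93  93]
 [ 94  92  93  94  96  94  94  94  94  90  87  87  90  89  91  90  90  91
   92  93]]
```

Tip through the hole again; release and back off.

>>> jog_arm([
  [[255,0,0,0.005,0,0,0],[255,0,0,0.008,0,0,0],[255,0,0,0.008,0,0,0],[133,0,0,0.008,0,0,0],[133,0,0,0.008,0,0,0],[133,0,0,0.008,0,0,0],[133,0,0,0.008,0,0,0],[133,0,0,0.008,0,0,0]],
])

```text
t: 53.15
eef_pos: [0.5608, -0.1143, 0.1428]
ee_rot: [-3.139, -0.0, -0.1]
force: [-0.1, -0.4, 0.4]
width: 0.0417
gripper_force: 0.0
```

>>> jog_arm([
  [[133,0,0,0,0,0,0],[133,0,0,0,0,0,0],[133,0,0,-0.05,0,0,0],[133,0,0,-0.12,0,0,0],[133,0,0,-0.2,0,0,0],[133,0,0,-0.3,0,0,0],[133,0,0,-0.3,0,0,0]],
])

```text
t: 53.85
eef_pos: [0.5628, -0.1147, 0.2225]
ee_rot: [-3.139, -0.007, -0.099]
force: [0.9, -0.0, 1.0]
width: 0.042
gripper_force: 0.0
```

>>> jog_arm([
  [[133,-0.2,0.2,-0.1,0,0,0],[133,-0.4,0.4,-0.2,0,0,0],[133,-0.4,0.4,-0.2,0,0,0],[133,-0.4,0.4,-0.2,0,0,0],[133,-0.4,0.4,-0.2,0,0,0],[133,-0.4,0.4,-0.2,0,0,0],[133,-0.4,0.4,-0.2,0,0,0],[133,-0.4,0.4,-0.2,0,0,0]],
])

```text
t: 54.65
eef_pos: [0.4516, -0.2036, 0.2668]
ee_rot: [-3.139, 0.001, -0.099]
force: [0.9, -0.2, 0.5]
width: 0.042
gripper_force: 0.0
```

Run:
```python
from h import *
s=arm.get_state();print(s['eef_pos'],s['t'],s['force'])
for k in range(2):
    g=grab('scene');hang(g);print(redcap(g,(200,130,330,260)))
print([proj(g,p).round(0).tolist() for p in((.577,-.1155,.12),(.577,-.1155,.065))])
t=grab('top');tags(t)
h=cv2.cvtColor(g['color'],cv2.COLOR_RGB2HSV);m=cv2.inRange(h,(3,90,40),(20,255,200));m[:170]=0;m[240:]=0;m[:,:235]=0;m[:,275:]=0
print('brown',[(cv2.boundingRect(c),cv2.contourArea(c)) for c in cv2.findContours(m,0,2)[0] if cv2.contourArea(c)>5],proj(g,(.595,.139,.075)))
h=cv2.cvtColor(t['color'],cv2.COLOR_RGB2HSV);m=cv2.inRange(h,(10,90,120),(28,255,255));m[:180]=0
print('orange top',[(cv2.boundingRect(c),cv2.contourArea(c)) for c in cv2.findContours(m,0,2)[0] if cv2.contourArea(c)>15])
```

```text
[ 0.45160486 -0.20357771  0.26680597] 54.65 [ 0.86000976 -0.23806588  0.47821699]
hang [((320, 215, 10, 22), 110.0), ((304, 208, 11, 21), 115.0), ((289, 201, 11, 20), 66.0), ((317, 190, 32, 14), 29.0)]
[((264, 196, 9, 11), 56.5)]
hang [((320, 215, 10, 22), 110.0), ((304, 208, 11, 21), 114.0), ((289, 201, 11, 20), 65.5), ((317, 190, 32, 15), 24.5)]
[((264, 196, 9, 11), 56.5)]
[[323.0, 223.0], [322.0, 235.0]]
brown [((264, 198, 9, 9), 28.0), ((251, 197, 7, 11), 27.0)] [256.69988583 202.7221143 ]
orange top [((440, 343, 37, 22), 46.0), ((379, 326, 4, 9), 16.5), ((446, 311, 37, 19), 64.5)]
```

>>> jog_arm([
  [[133,0,0,0,0,0,0],[133,0,0,0,0,0,0],[133,0,0,0,0,0,0],[133,0,0,0,0,0,0],[133,0,0,0,0,0,0],[133,0,0,0,0,0,0],[133,0,0,0,0,0,0],[133,0,0,0,0,0,0]],
])

```text
t: 55.6
eef_pos: [0.4512, -0.2041, 0.2675]
ee_rot: [-3.139, -0.0, -0.1]
force: [-0.6, -0.4, -0.1]
width: 0.0419
gripper_force: 0.0
```

Run:
```python
from h import *
g=grab('scene');hang(g);print(redcap(g,(200,130,330,260)))
print(arm.job_done())
```

```text
hang [((320, 215, 10, 22), 110.0), ((304, 208, 11, 21), 115.0), ((289, 201, 11, 20), 66.5), ((317, 190, 33, 15), 28.0)]
[((264, 196, 9, 11), 57.5)]
the job is handed in; nothing more can be done
None
```

The job is handed in at about 56 s with no verdict returned: the caddy hangs on the panel with the glue stick (re-seated once) and dropper bottle standing in its pockets, and the three wooden tags I found hang still on hooks 0 to 2. One slip: a finger landed on the pen beside the first tag and the wrist force reached about 60 N.

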